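# Set the grinder's work-rest bar to its depth mark

### The job

Swing the bracket's keeper arm fully open by its red pin, then lay the steel bar with the yellow ring in the bracket's two V-rests, ring end towards the bore but still outside it, and let go of it. Slide the bar into the bore until the edge of the yellow ring nearest the housing is flush with the housing's face, the ring itself just staying outside, then swing the keeper arm fully back across the bar. Leave the other bar, the jar, the wrench and the grey stone stick where they are.

Things in the scene. Friction and masses are not known exactly. Their poses are not given: they have to be found in the camera images.
- bore_mouth (a point): Centre of the mouth of the level through bore (33 mm diameter, 65 mm above the bench) in the face of the green housing (70 wide, 90 long, top 95 mm above the bench) of a bracket fixed to the bench. Own axes: +y along the bore into the housing (insertion direction), z up, x level across the bracket. Base plate 84 x 320 mm, 12 mm thick.
- cradle (a point): Point between the bracket's two steel V-rests, on the line of the bore, 100 mm before the mouth, 65 mm above the bench, axes as bore_mouth. The V-rests stand 15 to 45 and 160 to 185 mm before the mouth, 42 mm wide, tops 61 mm above the bench; between them it is clear down to the base plate. A bar lying in them is in line with the bore, its axis 65 mm up.
- keeper_pivot (a point): Pivot of the keeper arm: vertical axis on a post of the bracket, 70 mm to the -x side of the bore axis and 75 mm before the mouth (along -y of bore_mouth); the point is 105 mm above the bench, axes as bore_mouth.
- keeper (a joint): Angle of the keeper arm, rad, about its vertical pivot. 0 = closed, at its stop: the arm (18 mm wide, 100 to 110 mm up, rubber foot down to 82 mm) points along +x of bore_mouth across the bar's path, 3 mm clear of the bar. Grows as it swings towards +y of bore_mouth; end stop 1.75, fully open is 1.4 or more. About 1 N at the pin moves it; it stays where left. Starts at 0 to 0.35.
- keeper_pin (a point): Upright red pin at the end of the keeper arm, 16 mm in diameter, 115 mm from the pivot axis, from 110 to 155 mm above the bench; this point is half-way up (133 mm). Can be pushed from any side.
- rest_bar_center (a point): Centre of the bar with the yellow ring: smooth steel tube, 28 mm diameter, 200 mm long, 0.25 to 0.5 kg, black sleeve (no thicker) on the outer 40 mm. Own +y runs along it to the end that goes into the bore. Starts in two notches of a wooden stand, axis 45 mm above the bench (notches 40 to 90 mm either side of its centre, tops 41 mm up; foot board 60 mm wide, 8 mm thick).
- depth_mark (a point): On the axis of that bar, at the edge of the yellow ring nearest the inserted end: 35 mm from the bar's centre along its +y, 65 mm from the inserted end. The ring is 10 mm wide, from here towards the centre. Flush = level with bore_mouth along its y.
- plain_bar_center (a point): Centre of another bar of the same size without a ring, with a blue sleeve, on a like stand; to be left alone. The two stands may be either way round.
- compound_jar: Jar of 68 mm diameter, 90 mm high (origin under its centre), to be left alone.
- wheel_wrench: Wrench, 180 mm long, lying flat, to be left alone.
- dressing_stick: Grey stone stick, 90 x 22 x 22 mm, to be left alone.
Not all that is in view belongs to the job. Leave any orange look-alike of the part that bears rest_bar_center alone.

How it is judged:
On the way, in this order (a step that is already met when the one before it is completed fails the run):
1. the keeper arm is swung open (beyond 1.2 rad) (value of joint keeper above 1.2 rad), for 0.2 s.
2. the ringed bar lies in both V-rests, in line with the bore, ring end towards it, its end not yet in the bore by more than 10 mm, and is released (x of rest_bar_center in the frame of bore_mouth between -0.006 and 0.006 m and z of rest_bar_center in the frame of bore_mouth between -0.006 and 0.006 m and angle between the y axis of rest_bar_center and the y axis of bore_mouth, either way round below 0.07 rad and y of depth_mark in the frame of bore_mouth between -0.11 and -0.055 m and contact force between the fingers and rest_bar below 0.2 N), for 0.2 s.
3. the edge of the yellow ring is flush with the housing's face within 5 mm, with the keeper still open (x of rest_bar_center in the frame of bore_mouth between -0.006 and 0.006 m and z of rest_bar_center in the frame of bore_mouth between -0.006 and 0.006 m and angle between the y axis of rest_bar_center and the y axis of bore_mouth, either way round below 0.07 rad and y of depth_mark in the frame of bore_mouth between -0.005 and 0.005 m and value of joint keeper above 1 rad), for 0.3 s.
4. the keeper arm is back across the bar (under 0.15 rad) (value of joint keeper below 0.15 rad), for 0.2 s.
At the end, for the whole second after the job is handed in: The ringed bar lies in line with the bore (within 6 mm and 0.07 rad), the ring edge nearest its inserted end flush with the housing face within 5 mm, at rest and released; the keeper is closed across it (under 0.15 rad); nothing else listed moved over 30 mm (x of rest_bar_center in the frame of bore_mouth between -0.006 and 0.006 m and z of rest_bar_center in the frame of bore_mouth between -0.006 and 0.006 m and angle between the y axis of rest_bar_center and the y axis of bore_mouth, either way round below 0.07 rad and y of depth_mark in the frame of bore_mouth between -0.005 and 0.005 m and contact force between the fingers and rest_bar below 0.2 N and value of joint keeper below 0.15 rad and linear speed of rest_bar below 0.02 m/s); the robot touches nothing.
It fails at once if the bar without a ring is moved by more than 30 mm (distance of plain_bar_center from where it was at the start of the episode above 0.03 m).
It fails at once if the jar, the wrench or the stone stick is moved by more than 30 mm (distance of any of compound_jar, wheel_wrench, dressing_stick from where it was at the start of the episode above 0.03 m).
It also fails if it takes over 72 s, if anything falls off the work surface, if the arm or the gripper's body presses on something with over 40 N, if the wrist force passes 120 N, or if a joint passes its speed limit or range.

### The arm

A 6-joint arm with a two-finger parallel gripper is mounted at the origin on the work surface. World frame = base frame: x ahead of the robot, y to its left, z up, the work surface at z = 0. Lengths are in m, angles in rad, forces in N, time in s.
With the tool pointing down it reaches from about 0.325 to 1 m from the base axis. Payload 5.1 kg.
Tool frame: the origin (TCP) lies midway between the tips of the shut fingers; the grasp point (between the pads) lies 19 mm behind it; z points along the fingers, y is the direction in which the jaws open and shut (so a half turn about z gives the same grasp; the last joint's range is limited). The gripper opens to 85 mm and grips with 20 to 120 N. Pads are 22 mm wide; open, the fingers measure 114 mm over their backs; the gripper's body (76 mm by 85 mm) begins 54 mm behind the grasp point. The pads swing forward as they close: fully open they stand 13 mm farther back than shut.
Start: joints at [1.102, 0.124, 1.65, -0, 1.367, -0.083], TCP at [0.245, 0.602, 0.231] pointing down, gripper open.
Joint ranges: [-2.61, 2.61], [-1.02, 2.33], [0.03, 2.71], [-1.35, 4.49], [0.32, 2.68], [-2.91, 2.91]. Speed limits (rad/s): [2.57, 2.57, 3.14, 3.14, 3.14, 3.14].

### API

Orientations are given as a unit quaternion [w, x, y, z].
In Python, from bench import read_state, snapshot, get_calibration, job_done gives the robot as it stands.
- The arm moves only by the tool jog_arm, never from a script. Its argument "series" is a list of rows, each an object of numbers: "tx", "ty", "tz": the shift along the tool's x, y, z in mm; "ax", "ay", "az": the turn, a rotation vector about the tool's x, y, z in degrees. In form: [{"tx": .., "ty": .., "tz": .., "ax": .., "ay": .., "az": ..}, ...]. A call has 1 to 5 rows; each row is the pose to reach, as a shift and turn from the pose measured when the call began, along the tool's axes at that moment; what a row does not reach only later rows make up. A row lasts 1/12 s, in which the tool goes at most 41.7 mm and 7.16 degrees, less where a joint would pass 70% of its speed; a pose out of reach is approached as far as the arm can. A call with a gripper value outside its range is refused whole. "gripper" is the opening, from 0 (shut) to 1 (fully open), set as the call begins (left out, the last holds). The fingers move at their own pace and stop on an object; "grip_force" is the grip in N (left out, the last holds). Time passes only in rows, so rows that repeat a pose let the fingers close. It gives the time, the measured TCP pose, the force and the opening at its end, in the units of the state.
- read_state(): the state, without advancing time (a new reading comes with each control period).
- snapshot(name): name is "scene" or "top"; returns the picture (384x512x3 uint8, blue, green, red); there is no depth.
- get_calibration(name): a dict with "fx", "fy", "cx", "cy" (pixels), "xyz" and "orientation" of the camera in the world. Camera axes: x right, y up, looking along -z (the intrinsics and any distortion apply to the point x, -y, -z); pixel columns grow to the right and rows downward; lengths in m; the calibration is good to about 2 mm. A picture is of the moment at which its call begins. get_calibration takes no time and is no camera call.
- job_done(): hands the job in, once; it reports no verdict.
The state is a dict: "time_s": time; "qpos": joint angles; "joint_vel": joint speeds; "effort": joint torques, N m; "ee_pos": TCP position; "eef_rot": TCP orientation; "contact_force": force on the tool from outside, world axes, zero at the start; "torque": the same for the moment, N m; "opening": opening from 0.0 (shut) to 1.0 (fully open).
Only numpy, scipy, OpenCV 4.12 (cv2) and the standard library are available. Lean on these libraries where they do the work, as an engineer would, in place of code of your own. Each camera call takes 0.05 s, during which the arm holds its last target.

## Working session

There is one attempt and no reset: what is moved stays moved. The work goes in short steps, Python scripts to look and compute and a tool call to move; the robot and the scene stay as the last step left them, time stands still between calls to the robot, and variables do not carry over. Pictures are saved under pics/ and viewed, and the job is handed in when it is done.

Besides the shell and the picture viewer there is one more tool, called after "Request:" by a JSON object that holds its "method" and its "body". jog_arm: Moves the arm, as the interface text tells. Its arguments: {"type":"object","properties":{"series":{"type":"array","items":{"type":"object","properties":{"tx":{"type":"number"},"ty":{"type":"number"},"tz":{"type":"number"},"ax":{"type":"number"},"ay":{"type":"number"},"az":{"type":"number"}}}},"gripper":{"type":"number"},"grip_force":{"type":"number"}},"required":["series"]}

```bash
mkdir -p pics; ls
python3 - <<'E'
from bench import *
import cv2
print(read_state())
for n in("scene","top"):
    print(n,get_calibration(n)); cv2.imwrite(f"pics/{n}0.png",snapshot(n))
E
```

```text
pics
{'time_s': 0.0, 'qpos': array([ 1.10241985e+00,  1.24469639e-01,  1.65168851e+00, -9.95868800e-06,
        1.36749105e+00, -8.25791013e-02]), 'joint_vel': array([-0.0003413 ,  0.00023476, -0.00111269,  0.00137151,  0.00027818,
        0.00014032]), 'effort': array([-4.48250157e-04, -4.23603809e+01, -3.65457630e+01, -2.97358690e-05,
        6.97501513e-03, -8.18081134e-06]), 'ee_pos': array([0.24433182, 0.60166634, 0.23006739]), 'eef_rot': array([-2.75004855e-04,  1.91703529e-01,  9.81452342e-01, -9.90827083e-04]), 'contact_force': array([-0.16679616, -0.37532006,  0.10678415]), 'torque': array([ 0.02073498, -0.01251973, -0.01327164]), 'opening': 1.0010367639967237}
scene {'fx': 400.4340107338239, 'fy': 400.4340107338239, 'cx': 257.0724049634893, 'cy': 187.5341172144134, 'xyz': array([ 0.86458068, -0.66841943,  1.05840749]), 'orientation': array([0.90308268, 0.35577422, 0.08883082, 0.22355192])}
top {'fx': 395.12249301548553, 'fy': 395.12249301548553, 'cx': 255.55712519721519, 'cy': 192.0025608896912, 'xyz': array([0.18053188, 0.10269773, 1.59523675]), 'orientation': array([ 0.70474855,  0.06164406, -0.0706597 , -0.70323303])}
```

Run:
```python
import cv2
for n in("scene","top"):
    i=cv2.imread(f"pics/{n}0.png"); cv2.imwrite(f"pics/{n}0b.png",cv2.resize(i,(800,600),interpolation=cv2.INTER_CUBIC))
```

```text
(no output)
```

View pics/scene0b.png

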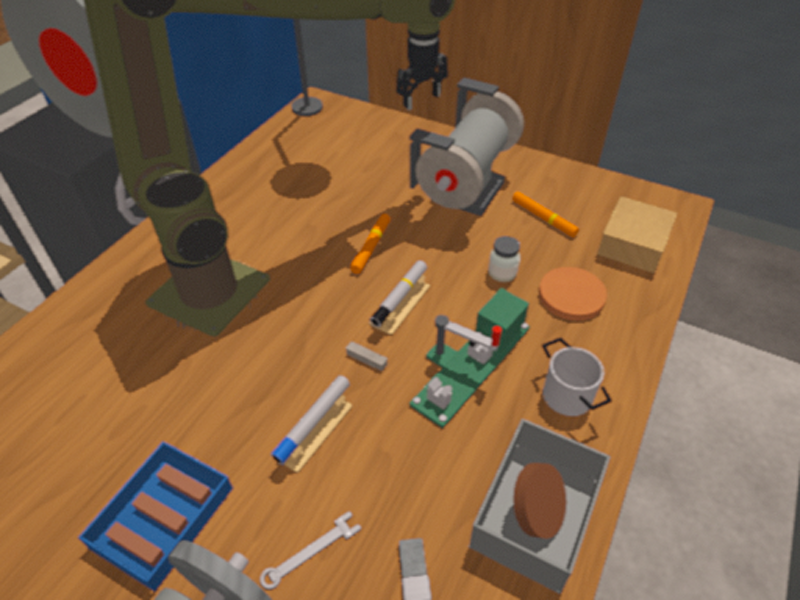

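View pics/top0b.png

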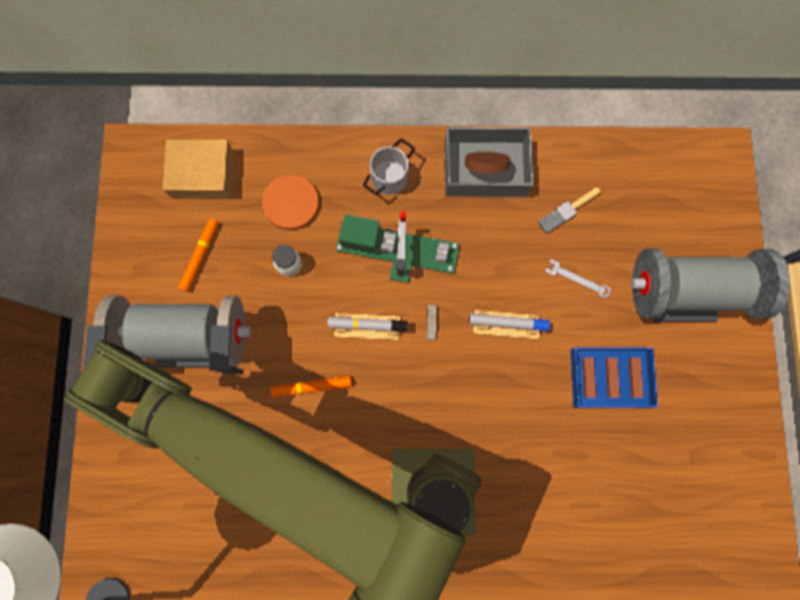

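The scene view shows the ringed steel bar with black sleeve at about (400,292) and the plain bar with blue sleeve at (312,420). Two orange look-alikes are at (371,244) and (545,214). The bracket is at (470,350), with its red pin at (496,335). I'll enlarge the bars and the bracket to confirm.

```bash
cat > h.py <<'E'
import numpy as np, cv2
from scipy.spatial.transform import Rotation as R
from bench import *
def cam(n):
    c=get_calibration(n); q=c["orientation"]; return c,R.from_quat([q[1],q[2],q[3],q[0]]).as_matrix()
def ray(n,u,v):
    c,M=cam(n); d=M@np.array([(u-c["cx"])/c["fx"],-(v-c["cy"])/c["fy"],-1]); return c["xyz"],d/np.linalg.norm(d)
def onz(n,u,v,z):
    o,d=ray(n,u,v); return o+d*(z-o[2])/d[2]
def proj(n,p):
    c,M=cam(n); q=M.T@(np.asarray(p)-c["xyz"]); return np.array([c["cx"]+c["fx"]*q[0]/-q[2],c["cy"]-c["fy"]*q[1]/-q[2]])
def tri(u1,u2):
    o1,d1=ray("scene",*u1); o2,d2=ray("top",*u2)
    A=np.stack([d1,-d2],1); s=np.linalg.lstsq(A,o2-o1,rcond=None)[0]
    a=o1+s[0]*d1;b=o2+s[1]*d2; return (a+b)/2,np.linalg.norm(a-b)
E
python3 - <<'E'
import cv2,numpy as np
s=cv2.imread("pics/scene0.png"); t=cv2.imread("pics/top0.png")
def crop(i,x0,y0,w,h,k): return cv2.resize(i[y0:y0+h,x0:x0+w],None,fx=k,fy=k,interpolation=cv2.INTER_CUBIC)
cv2.imwrite("pics/c1.png",crop(s,225,160,125,115,5))   # origin 225,160
cv2.imwrite("pics/c2.png",crop(t,200,130,160,95,5))    # origin 200,130
E
```

```text
(no output)
```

View pics/c1.png

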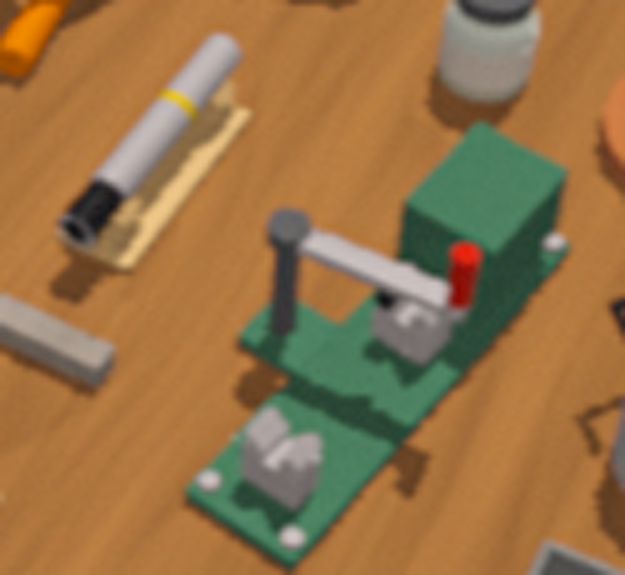

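View pics/c2.png

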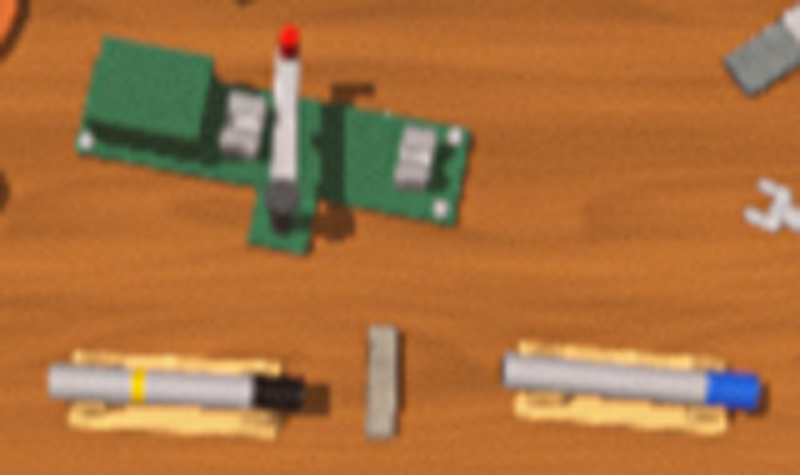

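```bash
cat > m1.py <<'E'
from h import *
s=cv2.imread("pics/scene0.png"); t=cv2.imread("pics/top0.png")
def sc(p): return np.array(p)/5+[225-.4,160-.4]
def tc(p): return np.array(p)/5+[200-.4,130-.4]
print("housing top z=.095")
S=[onz("scene",*sc(p),.095)for p in[(484,122),(566,175),(487,250),(405,202)]]
T=[onz("top",*tc(p),.095)for p in[(105,38),(215,57),(203,141),(88,122)]]
for X in(S,T):
    print(np.round(X,4)); X=np.array(X); print([round(np.linalg.norm(X[i]-X[i-1]),4) for i in range(4)])
print("plate z=.012")
S=[onz("scene",*sc(p),.012)for p in[(188,495),(292,566),(568,248)]]
T=[onz("top",*tc(p),.012)for p in[(472,130),(458,224),(78,153)]]
for X in(S,T):
    X=np.array(X);print(np.round(X,4)); print([round(np.linalg.norm(X[i]-X[i-1]),4) for i in (1,2)])
# red pin top
for n,i,x0,y0,x1,y1 in(("scene",s,305,200,330,230),("top",t,250,130,270,150)):
    c=i[y0:y1,x0:x1].astype(int); m=((c[...,2]>130)&(c[...,1]<70)).astype(np.uint8)
    ys,xs=np.nonzero(m); print(n,"pin px",xs.mean()+x0,ys.mean()+y0,xs.min()+x0,xs.max()+x0,ys.min()+y0,ys.max()+y0,m.sum())
print("pin top", onz("scene",*sc((466,256)),.155), onz("top",*tc((290,36)),.155), tri(sc((466,256)),tc((290,36))))
print("pivot",tri(sc((289,225)),tc((285,190))), onz("top",*tc((285,190)),.112))
print("ring", tri(sc((178,104)),tc((139,384))))
print("bar ends top", [onz("top",*tc(p),.045) for p in[(50,380),(303,394)]],[onz("scene",*sc(p),.045) for p in[(222,50),(80,228)]])
E
python3 m1.py
```

```text
housing top z=.095
[[0.6249 0.2396 0.095 ]
 [0.6893 0.2201 0.095 ]
 [0.6674 0.1372 0.095 ]
 [0.6063 0.1501 0.095 ]]
[np.float64(0.0914), np.float64(0.0674), np.float64(0.0858), np.float64(0.0625)]
[[0.6857 0.2224 0.095 ]
 [0.6704 0.1351 0.095 ]
 [0.6015 0.1441 0.095 ]
 [0.6166 0.2346 0.095 ]]
[np.float64(0.0702), np.float64(0.0886), np.float64(0.0695), np.float64(0.0918)]
plate z=.012
[[ 0.5604 -0.0618  0.012 ]
 [ 0.638  -0.077   0.012 ]
 [ 0.6985  0.2339  0.012 ]]
[np.float64(0.0792), np.float64(0.3167)]
[[ 0.6353 -0.0771  0.012 ]
 [ 0.555  -0.0642  0.012 ]
 [ 0.6141  0.2496  0.012 ]]
[np.float64(0.0813), np.float64(0.3193)]
scene pin px 317.1454545454545 214.01818181818183 315 320 208 221 55
top pin px 257.4 137.55 256 259 135 141 20
pin top [0.67049672 0.077004   0.155     ] [0.66782333 0.07679673 0.155     ] (array([0.66933285, 0.07736466, 0.15353783]), np.float64(0.0022659891718438572))
pivot (array([0.55639158, 0.07998314, 0.11772062]), np.float64(6.890923445571033e-06)) [0.5578439  0.07989323 0.112     ]
ring (array([0.41680036, 0.19541002, 0.05175731]), np.float64(0.004335163640986119))
bar ends top [array([0.41905664, 0.26501781, 0.045     ]), array([0.40842277, 0.06451952, 0.045     ])] [array([0.41841759, 0.26571832, 0.045     ]), array([0.41072874, 0.0707152 , 0.045     ])]
```

The enlarged crops confirm it: the steel bar with the yellow ring and black sleeve is at scene (257,187) / top (229,207), and its ring end already points towards +y. The measured housing (69 x 90 mm), plate (81 x 319 mm) and pin radius (113 mm) agree with the given sizes.

Next I set up the frame and work out the approach to the pin.

```bash
cat >> h.py <<'E'
YAW=-0.188            # world azimuth of bracket x
BM=np.array([.6365,.1415,.065])
bx=np.array([np.cos(YAW),np.sin(YAW),0]); by=np.array([-np.sin(YAW),np.cos(YAW),0])
def br(x,y,z): return BM+bx*x+by*y+np.array([0,0,z-.065])
def pin(th,z=.12): return br(-.07+.115*np.cos(th),-.075+.115*np.sin(th),z)
def tob(p): d=np.asarray(p)-BM; return np.array([d@bx,d@by,p[2]])
def togo(pos,azim):
    """azim: world azimuth (deg) of tool y, tool down"""
    st=read_state(); q=st["eef_rot"]; M=R.from_quat([q[1],q[2],q[3],q[0]]).as_matrix()
    a=np.radians(azim); y=np.array([np.cos(a),np.sin(a),0]); z=np.array([0,0,-1.]); T=np.stack([np.cross(y,z),y,z],1)
    d=M.T@(np.asarray(pos)-st["ee_pos"])*1000; r=np.degrees(R.from_matrix(M.T@T).as_rotvec())
    print("t %.1f"%st["time_s"],"pos",np.round(st["ee_pos"],4),"-> t",np.round(d,1),"a",np.round(r,2),"dist %.0f"%np.linalg.norm(d),"F",np.round(st["contact_force"],1))
E
python3 - <<'E'
from h import *
print(br(-.07,-.075,.105), tob([.6694,.0772,.155]),tob([.5564,.08,.1]))
p=tob([.6694,.0772,.155]); print("theta",np.arctan2(p[1]+.075,p[0]+.07))
print(pin(.16))
togo([.5,.35,.32],-52)
togo([.669,.077,.25],-52)
E
```

```text
[0.55371631 0.08090412 0.105     ] [ 0.04433762 -0.0570182   0.155     ] [-0.06719462 -0.07538662  0.1       ]
theta 0.1559915850748366
[0.66867124 0.07768454 0.12      ]
t 0.1 pos [0.2444 0.6017 0.2302] -> t [-331.6 -137.2  -89.6] a [-8.0000e-02  1.1000e-01  1.1989e+02] dist 370 F [-0.1 -0.6 -0.2]
t 0.1 pos [0.2444 0.6017 0.2302] -> t [-590.9 -326.4  -19.3] a [-8.0000e-02  1.1000e-01  1.1989e+02] dist 675 F [-0.1 -0.6 -0.2]
```

Request:
{"method": "jog_arm", "body": {"series": [{"tz":-40},{"tx":-40,"tz":-80,"az":7},{"tx":-75,"ty":-25,"tz":-90,"az":14},{"tx":-110,"ty":-40,"tz":-90,"az":21},{"tx":-145,"ty":-58,"tz":-90,"az":28}], "gripper": 0.42}}

```text
validation failed for argument at $.se...
```

Run:
```python
from h import *
togo([.669,.077,.27],-52)
```

```text
t 0.1 pos [0.2444 0.6017 0.2302] -> t [-590.9 -326.4  -39.3] a [-8.0000e-02  1.1000e-01  1.1989e+02] dist 676 F [-0.1 -0.6 -0.2]
```

Request:
{"method": "jog_arm", "body": {"series": [{"tx":0,"ty":0,"tz":-40,"ax":0,"ay":0,"az":0},{"tx":-30,"ty":-10,"tz":-75,"ax":0,"ay":0,"az":7},{"tx":-65,"ty":-25,"tz":-90,"ax":0,"ay":0,"az":14},{"tx":-100,"ty":-40,"tz":-90,"ax":0,"ay":0,"az":21},{"tx":-135,"ty":-58,"tz":-90,"ax":0,"ay":0,"az":28}], "gripper": 0.42}}

```text
time_s: 0.52
ee_pos: [0.349, 0.4969, 0.3225]
eef_rot: [0.001, 0.426, 0.905, 0.001]
contact_force: [-0.1, -0.5, -0.1]
opening: 0.422
```

Run:
```python
from h import *
togo([.669,.077,.27],-52)
```

```text
t 0.5 pos [0.349  0.4969 0.3225] -> t [-527.5  -21.4   52.7] a [ 1.100e-01 -8.000e-02  9.162e+01] dist 531 F [-0.1 -0.5 -0.1]
```

Request:
{"method": "jog_arm", "body": {"series": [{"tx":-40,"ty":-2,"tz":0,"ax":0,"ay":0,"az":7},{"tx":-80,"ty":-3,"tz":0,"ax":0,"ay":0,"az":14},{"tx":-120,"ty":-5,"tz":0,"ax":0,"ay":0,"az":21},{"tx":-160,"ty":-7,"tz":0,"ax":0,"ay":0,"az":28},{"tx":-200,"ty":-9,"tz":0,"ax":0,"ay":0,"az":35}]}}

```text
time_s: 0.93
ee_pos: [0.4702, 0.3352, 0.3221]
eef_rot: [0.0, 0.68, 0.733, 0.001]
contact_force: [0.8, -0.4, 0.8]
opening: 0.418
```

Run:
```python
from h import *
togo([.669,.077,.27],-52)
```

```text
t 0.9 pos [0.4702 0.3352 0.3221] -> t [-272.4  178.9   52.2] a [ 5.000e-02 -8.000e-02  5.628e+01] dist 330 F [ 0.8 -0.4  0.8]
```

Request:
{"method": "jog_arm", "body": {"series": [{"tx":-33,"ty":22,"tz":0,"ax":0,"ay":0,"az":7},{"tx":-66,"ty":43,"tz":0,"ax":0,"ay":0,"az":14},{"tx":-99,"ty":65,"tz":0,"ax":0,"ay":0,"az":21},{"tx":-132,"ty":87,"tz":0,"ax":0,"ay":0,"az":28},{"tx":-165,"ty":108,"tz":0,"ax":0,"ay":0,"az":35}]}}

```text
time_s: 1.35
ee_pos: [0.591, 0.1769, 0.3216]
eef_rot: [-0.0, 0.871, 0.492, 0.0]
contact_force: [0.4, 0.8, 0.7]
opening: 0.416
```

Run:
```python
from h import *
togo([.669,.077,.24],-52)
```

```text
t 1.4 pos [0.591  0.1769 0.3216] -> t [-45.3 118.4  81.6] a [ 0.   -0.05 20.92] dist 151 F [0.4 0.8 0.7]
```

Request:
{"method": "jog_arm", "body": {"series": [{"tx":-15,"ty":36,"tz":0,"ax":0,"ay":0,"az":7},{"tx":-30,"ty":70,"tz":15,"ax":0,"ay":0,"az":14},{"tx":-45,"ty":105,"tz":30,"ax":0,"ay":0,"az":21},{"tx":-45,"ty":118,"tz":60,"ax":0,"ay":0,"az":21},{"tx":-45,"ty":118,"tz":82,"ax":0,"ay":0,"az":21}]}}

```text
time_s: 1.77
ee_pos: [0.6702, 0.0743, 0.237]
eef_rot: [-0.0, 0.946, 0.323, -0.0]
contact_force: [0.1, 0.7, -1.0]
opening: 0.416
```

```bash
cat > shot.py <<'E'
import sys
from h import *
tag,sx,sy,sw,sh,tx,ty,tw,th=[sys.argv[1]]+[int(a) for a in sys.argv[2:10]]
s=snapshot("scene");t=snapshot("top")
cv2.imwrite(f"pics/s_{tag}.png",s);cv2.imwrite(f"pics/t_{tag}.png",t)
a=cv2.resize(s[sy:sy+sh,sx:sx+sw],(400,400*sh//sw),interpolation=cv2.INTER_CUBIC)
b=cv2.resize(t[ty:ty+th,tx:tx+tw],(400,400*th//tw),interpolation=cv2.INTER_CUBIC)
h=max(a.shape[0],b.shape[0]);o=np.zeros((h,800,3),np.uint8);o[:a.shape[0],:400]=a;o[:b.shape[0],400:]=b
cv2.imwrite(f"pics/v_{tag}.png",o)
E
python3 shot.py a 260 150 100 100 200 110 110 110
python3 -c "
from h import *
togo([.669,.077,.12],-52)"
```

```text
t 1.9 pos [0.6662 0.0764 0.2326] -> t [  3.5   2.  112.5] a [-0.4   0.47 -0.17] dist 113 F [-1.   0.3 -0.8]
```

View pics/v_a.png

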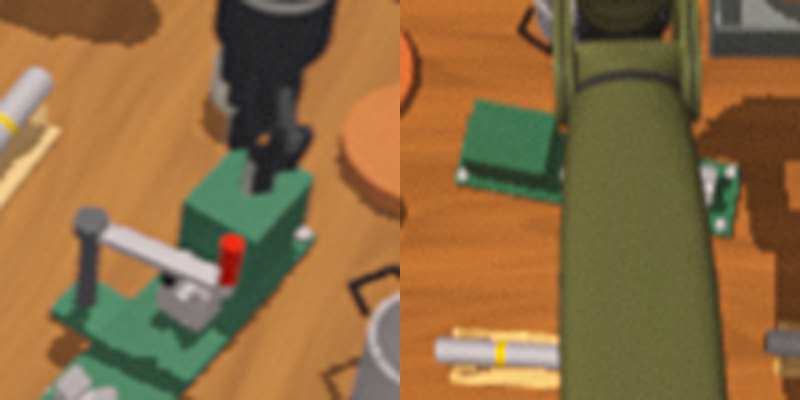

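The view shows the gripper above the pin (pin top at crop (232,245)), with the gap facing along the tangent as planned. Now I descend around the pin.

Request:
{"method": "jog_arm", "body": {"series": [{"tx":3.5,"ty":2,"tz":40,"ax":0,"ay":0,"az":0},{"tx":3.5,"ty":2,"tz":65,"ax":0,"ay":0,"az":0},{"tx":3.5,"ty":2,"tz":65,"ax":0,"ay":0,"az":0}]}}

```text
time_s: 2.12
ee_pos: [0.6656, 0.0774, 0.1609]
eef_rot: [-0.004, 0.946, 0.325, -0.011]
contact_force: [-0.3, 1.0, -1.7]
opening: 0.422
```

```bash
python3 shot.py b 290 170 60 60 200 110 110 110
python3 -c "
from h import *
togo([.669,.077,.12],-52)"
```

```text
t 2.2 pos [0.669  0.0775 0.1678] -> t [ 0.1  0.8 47.8] a [-0.45  0.54 -0.13] dist 48 F [-0.1  0.3  0.9]
```

View pics/v_b.png

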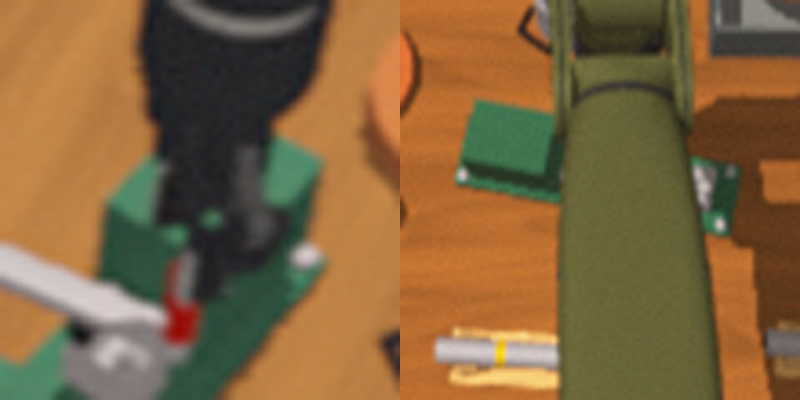

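```bash
python3 -c "
from h import *
st=read_state();q=st['eef_rot'];M=R.from_quat([q[1],q[2],q[3],q[0]]).as_matrix();p=st['ee_pos']
cp=lambda x:np.round((proj('scene',x)-[290,170])*400/60)
print('tcp',cp(p))
for dy in(-.0178,.0178): print(dy,cp(p+M@[0,dy,-.006]),cp(p+M@[0,dy,-.03]),p+M@[0,dy,0])
print('pin top/bottom',cp(pin(.156,.155)),cp(pin(.156,.11)))
"
```

```text
tcp [186. 251.]
-0.0178 [176. 212.] [183. 175.] [0.65810025 0.09158292 0.16791073]
0.0178 [199. 274.] [206. 238.] [0.67995472 0.06348195 0.16763172]
pin top/bottom [182. 270.] [171. 334.]
```

```bash
python3 -c "
import cv2
i=cv2.imread('pics/s_b.png')[190:230,300:340]
cv2.imwrite('pics/e1.png',cv2.resize(i,None,fx=14,fy=14,interpolation=cv2.INTER_CUBIC))"
```

```text
(no output)
```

View pics/e1.png

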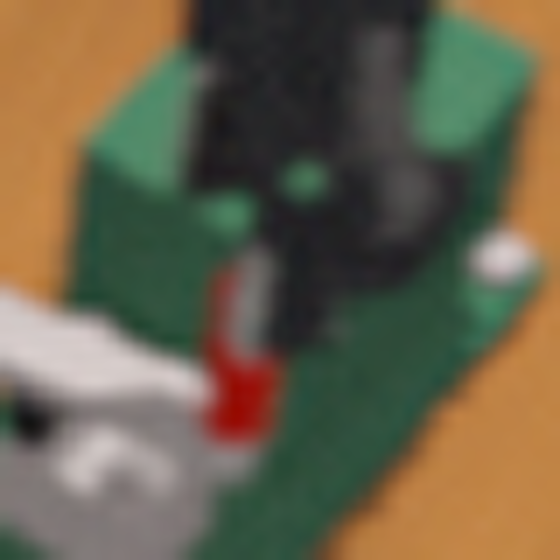

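The crop shows the near finger in front of the pin and the far finger behind it, which matches my projections. I continue down.

Request:
{"method": "jog_arm", "body": {"series": [{"tx":0,"ty":1,"tz":25,"ax":0,"ay":0,"az":0},{"tx":0,"ty":1,"tz":42,"ax":0,"ay":0,"az":0},{"tx":0,"ty":1,"tz":44,"ax":0,"ay":0,"az":0},{"tx":0,"ty":1,"tz":44,"ax":0,"ay":0,"az":0}]}}

```text
time_s: 2.55
ee_pos: [0.6698, 0.0772, 0.1258]
eef_rot: [-0.002, 0.946, 0.325, -0.005]
contact_force: [-0.5, 1.1, 0.8]
opening: 0.416
```

```bash
python3 -c "
from h import *
for th in (.45,.75,1.05,1.3,1.5): print(th,end=' ');togo(pin(th,.123),-52)"
```

```text
0.45 t 2.5 pos [0.6698 0.0772 0.1258] -> t [ 16.7 -29.5   2.9] a [-0.39  0.45 -0.1 ] dist 34 F [-0.5  1.1  0.8]
0.75 t 2.5 pos [0.6698 0.0772 0.1258] -> t [ 25.1 -62.8   3. ] a [-0.39  0.45 -0.1 ] dist 68 F [-0.5  1.1  0.8]
1.05 t 2.5 pos [0.6698 0.0772 0.1258] -> t [ 23.4 -97.2   3.3] a [-0.39  0.45 -0.1 ] dist 100 F [-0.5  1.1  0.8]
1.3 t 2.5 pos [0.6698 0.0772 0.1258] -> t [  14.2 -124.3    3.5] a [-0.39  0.45 -0.1 ] dist 125 F [-0.5  1.1  0.8]
1.5 t 2.5 pos [0.6698 0.0772 0.1258] -> t [   2.2 -143.9    3.8] a [-0.39  0.45 -0.1 ] dist 144 F [-0.5  1.1  0.8]
```

Request:
{"method": "jog_arm", "body": {"series": [{"tx":8,"ty":-14,"tz":2,"ax":0,"ay":0,"az":0},{"tx":17,"ty":-30,"tz":2,"ax":0,"ay":0,"az":0},{"tx":22,"ty":-46,"tz":2,"ax":0,"ay":0,"az":0},{"tx":25,"ty":-63,"tz":2,"ax":0,"ay":0,"az":0},{"tx":25,"ty":-80,"tz":2,"ax":0,"ay":0,"az":0}]}}

```text
time_s: 2.97
ee_pos: [0.6406, 0.1577, 0.1261]
eef_rot: [-0.002, 0.946, 0.325, -0.003]
contact_force: [1.2, -0.8, 0.3]
opening: 0.421
```

```bash
python3 -c "
from h import *
for th in (1.05,1.3,1.5,1.6): print(th,end=' ');togo(pin(th,.123),-52)"
```

```text
1.05 t 3.0 pos [0.6406 0.1577 0.1261] -> t [ -3.  -15.7   3.2] a [-0.31  0.3  -0.05] dist 16 F [ 1.2 -0.8  0.3]
1.3 t 3.0 pos [0.6406 0.1577 0.1261] -> t [-12.1 -42.9   3.4] a [-0.31  0.3  -0.05] dist 45 F [ 1.2 -0.8  0.3]
1.5 t 3.0 pos [0.6406 0.1577 0.1261] -> t [-24.1 -62.5   3.5] a [-0.31  0.3  -0.05] dist 67 F [ 1.2 -0.8  0.3]
1.6 t 3.0 pos [0.6406 0.1577 0.1261] -> t [-31.5 -71.3   3.6] a [-0.31  0.3  -0.05] dist 78 F [ 1.2 -0.8  0.3]
```

Request:
{"method": "jog_arm", "body": {"series": [{"tx":-3,"ty":-18,"tz":2,"ax":0,"ay":0,"az":0},{"tx":-9,"ty":-36,"tz":2,"ax":0,"ay":0,"az":0},{"tx":-16,"ty":-54,"tz":2,"ax":0,"ay":0,"az":0},{"tx":-25,"ty":-70,"tz":2,"ax":0,"ay":0,"az":0},{"tx":-31,"ty":-80,"tz":2,"ax":0,"ay":0,"az":0}]}}

```text
time_s: 3.38
ee_pos: [0.5643, 0.2029, 0.1248]
eef_rot: [-0.001, 0.945, 0.326, -0.004]
contact_force: [0.7, -2.6, -0.2]
opening: 0.419
```

Request:
{"method": "jog_arm", "body": {"series": [{"tx":0,"ty":0,"tz":0,"ax":0,"ay":0,"az":0},{"tx":0,"ty":0,"tz":0,"ax":0,"ay":0,"az":0}]}}

```text
time_s: 3.55
ee_pos: [0.5632, 0.2036, 0.1248]
eef_rot: [-0.002, 0.945, 0.327, -0.004]
contact_force: [0.0, 0.2, 0.5]
opening: 0.421
```

```bash
python3 shot.py c 250 150 110 110 200 110 110 110
python3 -c "
from h import *
togo(pin(1.6,.123),-52)"
```

```text
t 3.6 pos [0.5645 0.2031 0.125 ] -> t [ 0.5 11.4  1.9] a [-0.33  0.37  0.04] dist 12 F [ 0.6 -0.8 -0.3]
```

View pics/v_c.png

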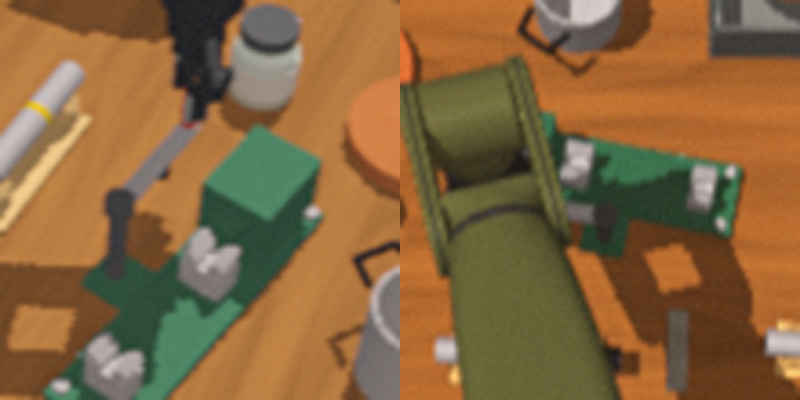

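The scene picture shows the arm swung open alongside the housing, with the pin at crop (188,125) inside the gripper. I retract straight up and go to the ringed bar.

Request:
{"method": "jog_arm", "body": {"series": [{"tx":0,"ty":4,"tz":-30,"ax":0,"ay":0,"az":0},{"tx":0,"ty":4,"tz":-65,"ax":0,"ay":0,"az":0},{"tx":0,"ty":4,"tz":-70,"ax":0,"ay":0,"az":0}], "gripper": 0.42}}

```text
time_s: 3.9
ee_pos: [0.5715, 0.2004, 0.202]
eef_rot: [-0.001, 0.946, 0.325, 0.001]
contact_force: [0.8, 0.6, 1.2]
opening: 0.421
```

```bash
python3 -c "
from h import *
togo([.414,.1655,.15],-2.8)"
```

```text
t 3.9 pos [0.5715 0.2004 0.202 ] -> t [-145.8  -69.3   51.7] a [-3.000e-02 -2.200e-01 -4.922e+01] dist 169 F [0.8 0.6 1.2]
```

Request:
{"method": "jog_arm", "body": {"series": [{"tx":-29,"ty":-14,"tz":0,"ax":0,"ay":0,"az":-7},{"tx":-58,"ty":-28,"tz":0,"ax":0,"ay":0,"az":-14},{"tx":-88,"ty":-42,"tz":0,"ax":0,"ay":0,"az":-21},{"tx":-117,"ty":-56,"tz":15,"ax":0,"ay":0,"az":-28},{"tx":-146,"ty":-69,"tz":30,"ax":0,"ay":0,"az":-35}], "gripper": 0.8}}

```text
time_s: 4.32
ee_pos: [0.4142, 0.1648, 0.1727]
eef_rot: [-0.001, 0.802, 0.597, 0.003]
contact_force: [-0.6, 0.1, 0.5]
opening: 0.801
```

```bash
python3 -c "
from h import *
togo([.414,.1655,.12],-2.8)"
```

```text
t 4.3 pos [0.4142 0.1648 0.1727] -> t [ 0.3 -0.5 52.7] a [  0.2   -0.31 -13.93] dist 53 F [-0.6  0.1  0.5]
```

Request:
{"method": "jog_arm", "body": {"series": [{"tx":0,"ty":0,"tz":0,"ax":0,"ay":0,"az":-7},{"tx":0,"ty":0,"tz":25,"ax":0,"ay":0,"az":-14},{"tx":0,"ty":0,"tz":45,"ax":0,"ay":0,"az":-14},{"tx":0,"ty":0,"tz":45,"ax":0,"ay":0,"az":-14}]}}

```text
time_s: 4.65
ee_pos: [0.4121, 0.1641, 0.1239]
eef_rot: [-0.002, 0.724, 0.69, 0.0]
contact_force: [-0.6, -0.2, -1.0]
opening: 0.806
```

```bash
python3 shot.py d 215 150 100 100 190 170 100 100
python3 -c "
from h import *
togo([.414,.1655,.026],-2.8)"
```

```text
t 4.8 pos [0.4145 0.1648 0.1276] -> t [  0.2  -0.8 101.6] a [ 0.16 -0.27  0.01] dist 102 F [0.4 0.1 0.7]
```

View pics/v_d.png

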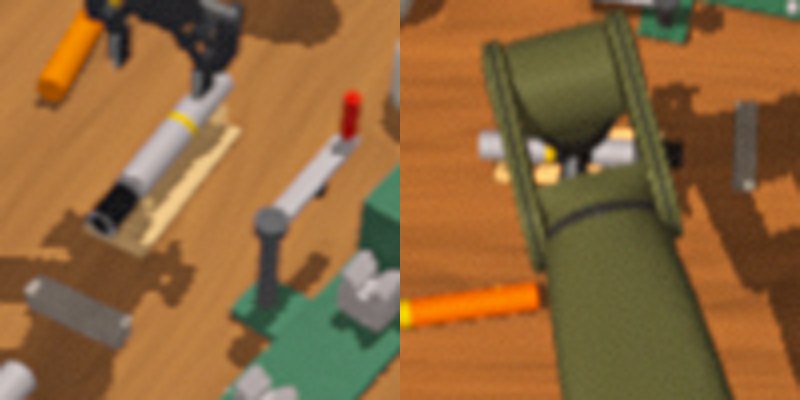

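The gripper straddles the ringed bar (ring at scene crop (184,122)), and the keeper is clearly open with its pin at crop (350,115). I descend and grip.

Request:
{"method": "jog_arm", "body": {"series": [{"tx":0,"ty":0,"tz":35,"ax":0,"ay":0,"az":0},{"tx":0,"ty":-1,"tz":70,"ax":0,"ay":0,"az":0},{"tx":0,"ty":-1,"tz":92,"ax":0,"ay":0,"az":0},{"tx":0,"ty":-1,"tz":100,"ax":0,"ay":0,"az":0},{"tx":0,"ty":-1,"tz":100,"ax":0,"ay":0,"az":0}]}}

```text
time_s: 5.17
ee_pos: [0.4135, 0.1651, 0.0269]
eef_rot: [-0.001, 0.724, 0.689, 0.002]
contact_force: [-0.4, -0.1, 1.1]
opening: 0.797
```

Request:
{"method": "jog_arm", "body": {"series": [{"tx":0,"ty":0,"tz":0,"ax":0,"ay":0,"az":0},{"tx":0,"ty":0,"tz":0,"ax":0,"ay":0,"az":0},{"tx":0,"ty":0,"tz":0,"ax":0,"ay":0,"az":0},{"tx":0,"ty":0,"tz":0,"ax":0,"ay":0,"az":0},{"tx":0,"ty":0,"tz":0,"ax":0,"ay":0,"az":0}], "gripper": 0.2, "grip_force": 50}}

```text
time_s: 5.58
ee_pos: [0.4123, 0.1656, 0.0288]
eef_rot: [-0.003, 0.725, 0.689, 0.0]
contact_force: [-11.4, -0.3, 12.6]
opening: 0.313
```

Request:
{"method": "jog_arm", "body": {"series": [{"tx":0,"ty":0,"tz":-10,"ax":0,"ay":0,"az":0},{"tx":0,"ty":0,"tz":-35,"ax":0,"ay":0,"az":0},{"tx":0,"ty":0,"tz":-70,"ax":0,"ay":0,"az":0},{"tx":0,"ty":0,"tz":-105,"ax":0,"ay":0,"az":0},{"tx":0,"ty":0,"tz":-110,"ax":0,"ay":0,"az":0}]}}

```text
time_s: 6.0
ee_pos: [0.4168, 0.1663, 0.1466]
eef_rot: [0.0, 0.724, 0.689, 0.006]
contact_force: [1.4, 0.4, -2.4]
opening: 0.31
```

```bash
python3 shot.py e 210 130 110 110 190 150 120 120
python3 -c "
from h import *
togo(br(0,-.103,.15),np.degrees(YAW))"
```

```text
t 6.1 pos [0.4144 0.1656 0.1416] -> t [-115.   208.9   -8.7] a [ 0.07 -0.36  7.92] dist 239 F [-0.3  0.5 -4.6]
```

View pics/v_e.png

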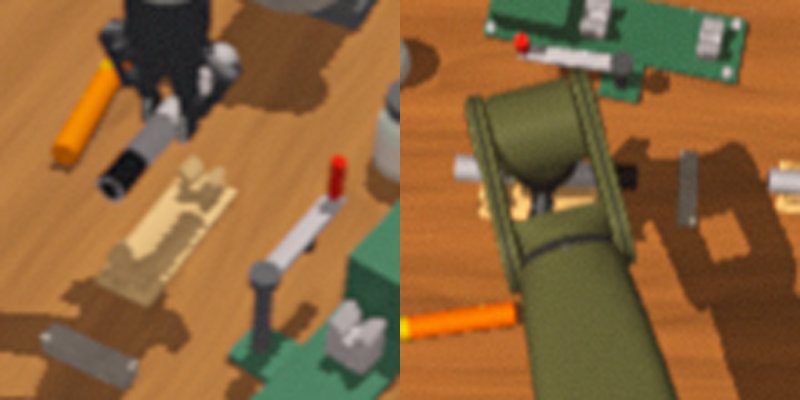

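The bar is held level with the ring end towards +y, at a load of 4.6 N. The keeper reads open in both views. I now carry the bar over to the cradle.

Request:
{"method": "jog_arm", "body": {"series": [{"tx":-5,"ty":10,"tz":-30,"ax":0,"ay":0,"az":2},{"tx":-20,"ty":38,"tz":-60,"ax":0,"ay":0,"az":4},{"tx":-38,"ty":70,"tz":-65,"ax":0,"ay":0,"az":6},{"tx":-57,"ty":103,"tz":-65,"ax":0,"ay":0,"az":8},{"tx":-75,"ty":136,"tz":-65,"ax":0,"ay":0,"az":8}]}}

```text
time_s: 6.52
ee_pos: [0.5468, 0.0824, 0.2047]
eef_rot: [-0.002, 0.771, 0.637, 0.002]
contact_force: [0.3, -0.4, -3.5]
opening: 0.311
```

```bash
python3 -c "
from h import *
print('pin',onz('top',226.2,162.5,.155),[np.round(pin(t,.155),4) for t in (1.4,1.5,1.6,1.7)])
togo(br(0,-.103,.12),np.degrees(YAW))"
```

```text
pin [0.56617102 0.1948757  0.155     ] [array([0.5941, 0.1886, 0.155 ]), array([0.5831, 0.1921, 0.155 ]), array([0.5719, 0.1945, 0.155 ]), array([0.5605, 0.1957, 0.155 ])]
t 6.5 pos [0.5468 0.0824 0.2047] -> t [-28.5  77.3  84.4] a [-0.07 -0.34 -0.14] dist 118 F [ 0.3 -0.4 -3.5]
```

Request:
{"method": "jog_arm", "body": {"series": [{"tx":-14,"ty":36,"tz":0,"ax":0,"ay":0,"az":0},{"tx":-28,"ty":70,"tz":10,"ax":0,"ay":0,"az":0},{"tx":-28,"ty":77,"tz":45,"ax":0,"ay":0,"az":0},{"tx":-28,"ty":77,"tz":84,"ax":0,"ay":-0.3,"az":0},{"tx":-28,"ty":77,"tz":84,"ax":0,"ay":-0.3,"az":0}]}}

```text
time_s: 6.93
ee_pos: [0.6097, 0.0403, 0.1074]
eef_rot: [-0.008, 0.771, 0.636, -0.008]
contact_force: [-2.9, 0.8, -6.9]
opening: 0.309
```

```bash
python3 shot.py f 250 150 110 110 200 110 110 110
python3 -c "
from h import *
togo(br(0,-.103,.048),np.degrees(YAW))"
```

```text
t 7.0 pos [0.6138 0.0409 0.1155] -> t [ 0.1  4.2 67.5] a [-0.6   0.04 -0.14] dist 68 F [ 0.1  1.1 -4.1]
```

View pics/v_f.png

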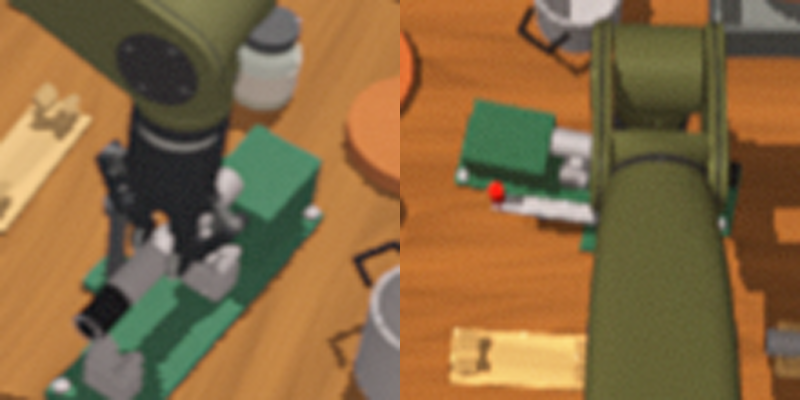

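Request:
{"method": "jog_arm", "body": {"series": [{"tx":0,"ty":4,"tz":15,"ax":0,"ay":0,"az":0},{"tx":0,"ty":4,"tz":30,"ax":0,"ay":0,"az":0},{"tx":0,"ty":4,"tz":45,"ax":0,"ay":0,"az":0},{"tx":0,"ty":4,"tz":50,"ax":0,"ay":0,"az":0},{"tx":0,"ty":4,"tz":50,"ax":0,"ay":0,"az":0}]}}

```text
time_s: 7.45
ee_pos: [0.6169, 0.0405, 0.0657]
eef_rot: [-0.004, 0.771, 0.637, -0.004]
contact_force: [-0.4, 0.6, -3.6]
opening: 0.307
```

```bash
python3 shot.py g 250 160 100 100 200 110 110 110
python3 -c "
from h import *
togo(br(0,-.103,.047),np.degrees(YAW))"
```

```text
t 7.5 pos [0.6183 0.0404 0.0674] -> t [-0.3 -0.8 20.5] a [-0.45  0.02 -0.12] dist 20 F [ 0.3 -0.6 -3.5]
```

View pics/v_g.png

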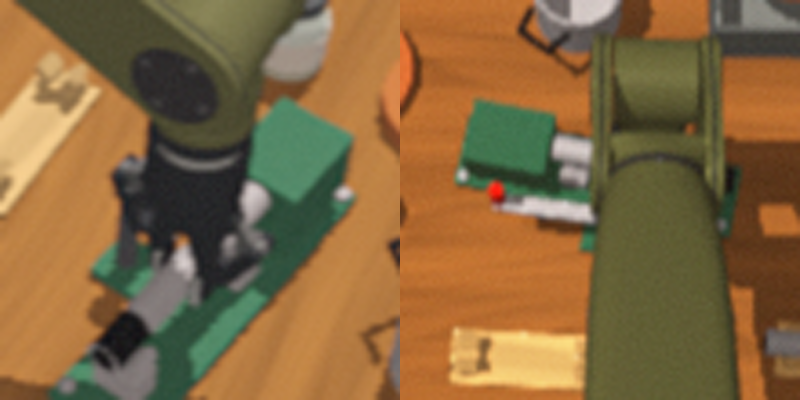

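Request:
{"method": "jog_arm", "body": {"series": [{"tx":-5,"ty":-1,"tz":5,"ax":0,"ay":0,"az":0},{"tx":-6,"ty":-1,"tz":12,"ax":0,"ay":0,"az":0},{"tx":-6,"ty":-1,"tz":18,"ax":0,"ay":0,"az":0},{"tx":-6,"ty":-1,"tz":20,"ax":0,"ay":0,"az":0},{"tx":-6,"ty":-1,"tz":20,"ax":0,"ay":0,"az":0}]}}

```text
time_s: 7.97
ee_pos: [0.6161, 0.0344, 0.0504]
eef_rot: [-0.003, 0.771, 0.637, -0.003]
contact_force: [-9.6, -1.2, 13.9]
opening: 0.309
```

```bash
python3 -c "
from h import *
togo(br(0,-.109,.046),np.degrees(YAW))"
```

```text
t 8.0 pos [0.6161 0.0344 0.0504] -> t [0.  0.  4.4] a [-0.52  0.05 -0.14] dist 4 F [-9.6 -1.2 13.9]
```

Request:
{"method": "jog_arm", "body": {"series": [{"tx":0,"ty":-1.5,"tz":0,"ax":0,"ay":0,"az":0},{"tx":0,"ty":-2,"tz":1,"ax":0,"ay":0,"az":0},{"tx":0,"ty":-2,"tz":1,"ax":0,"ay":0,"az":0}]}}

```text
time_s: 8.22
ee_pos: [0.6144, 0.0347, 0.0493]
eef_rot: [-0.003, 0.771, 0.637, -0.003]
contact_force: [0.8, 0.1, -1.2]
opening: 0.311
```

Request:
{"method": "jog_arm", "body": {"series": [{"tx":0,"ty":0,"tz":0,"ax":0,"ay":0,"az":0},{"tx":0,"ty":0,"tz":0,"ax":0,"ay":0,"az":0},{"tx":0,"ty":0,"tz":0,"ax":0,"ay":0,"az":0},{"tx":0,"ty":0,"tz":0,"ax":0,"ay":0,"az":0}], "gripper": 0.6}}

```text
time_s: 8.55
ee_pos: [0.6146, 0.0347, 0.0493]
eef_rot: [-0.003, 0.771, 0.637, -0.003]
contact_force: [0.3, 0.3, 0.7]
opening: 0.602
```

```bash
python3 -c "
from h import *
st=read_state();print(tob(st['ee_pos']))
togo(br(-.002,-.109,.2),np.degrees(YAW))"
```

```text
[-0.00156742 -0.10900428  0.0493233 ]
t 8.6 pos [0.6146 0.0347 0.0493] -> t [-1.000e-01 -1.600e+00 -1.507e+02] a [-0.45  0.04 -0.15] dist 151 F [0.3 0.3 0.7]
```

Request:
{"method": "jog_arm", "body": {"series": [{"tx":0,"ty":0,"tz":-40,"ax":0,"ay":0,"az":0},{"tx":0,"ty":0,"tz":-80,"ax":0,"ay":0,"az":0},{"tx":0,"ty":0,"tz":-120,"ax":0,"ay":0,"az":0},{"tx":0,"ty":-10,"tz":-160,"ax":0,"ay":0,"az":0},{"tx":20,"ty":-40,"tz":-170,"ax":0,"ay":0,"az":0}]}}

```text
time_s: 8.97
ee_pos: [0.5855, 0.0595, 0.2286]
eef_rot: [0.002, 0.772, 0.635, 0.002]
contact_force: [0.4, 0.9, 0.3]
opening: 0.599
```

Request:
{"method": "jog_arm", "body": {"series": [{"tx":25,"ty":-30,"tz":0,"ax":0,"ay":0,"az":0},{"tx":60,"ty":-50,"tz":0,"ax":0,"ay":0,"az":0},{"tx":100,"ty":-65,"tz":0,"ax":0,"ay":0,"az":0},{"tx":140,"ty":-80,"tz":0,"ax":0,"ay":0,"az":0},{"tx":180,"ty":-95,"tz":0,"ax":0,"ay":0,"az":0}]}}

```text
time_s: 9.38
ee_pos: [0.5269, 0.253, 0.2288]
eef_rot: [0.003, 0.773, 0.635, 0.003]
contact_force: [0.8, -0.0, 0.1]
opening: 0.602
```

```bash
python3 shot.py h 260 170 80 100 205 120 100 70; python3 -c "
from h import *
togo(br(-.002,-.109,.2),np.degrees(YAW))"
```

```text
t 9.5 pos [0.5261 0.2563 0.2284] -> t [-201.3  127.7   28.7] a [ 0.36 -0.15  0.01] dist 240 F [ 0.1 -1.1  0.6]
```

View pics/v_h.png

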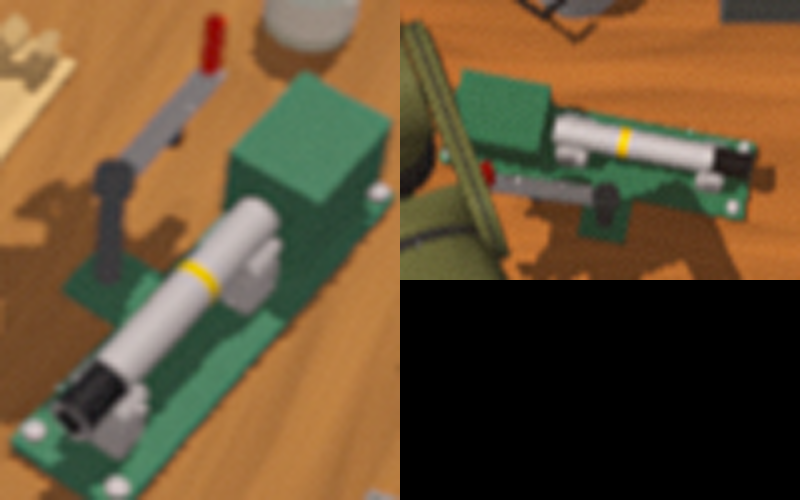

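The bar lies in both V-rests with the ring towards the bore and its end just outside the face, and the keeper is open. I enlarge both views to measure the ring edge against the housing face.

```bash
python3 -c "
import cv2
s=cv2.imread('pics/s_h.png')[180:255,265:340]; t=cv2.imread('pics/t_h.png')[130:180,215:300]
cv2.imwrite('pics/hs.png',cv2.resize(s,None,fx=8,fy=8,interpolation=cv2.INTER_CUBIC))
cv2.imwrite('pics/ht.png',cv2.resize(t,None,fx=9,fy=9,interpolation=cv2.INTER_CUBIC))"
```

```text
(no output)
```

View pics/hs.png

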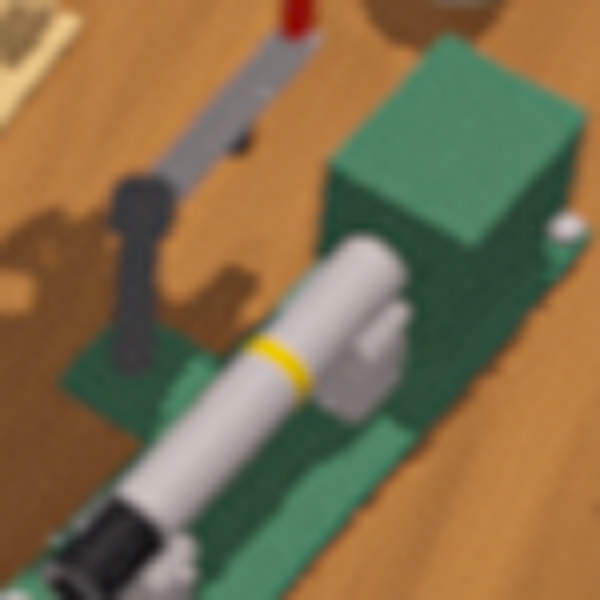

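View pics/ht.png

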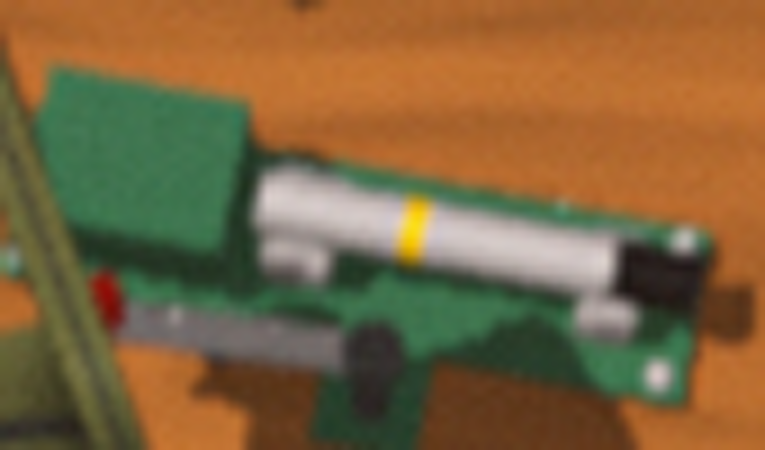

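```bash
python3 -c "
from h import *
S=lambda u,v:(265+u/8-.44,180+v/8-.44)
T=lambda u,v:(215+u/9-.44,130+v/9-.44)
f=lambda n,p,z:np.round(tob(onz(n,*p,z))*1000,1)
print('ring edge',f('scene',S(290,356),.065),f('top',T(403,230),.065))
print('ring mid',f('scene',S(280,366),.065),f('top',T(414,231),.065))
print('bar tip top-silh',f('top',T(255,203),.065), 'sleeve start scene',f('scene',S(143,522),.065),f('top',T(618,266),.065))
print('face edge scene',f('scene',S(330,165),.095),f('scene',S(470,245),.095))
print('face edge top',f('top',T(249,101),.095),f('top',T(220,250),.095))
print('housing rear', f('scene',S(449,32),.095),f('scene',S(585,112),.095),f('top',T(52,65),.095))
print('plate', f('top',T(712,235),.012),f('top',T(685,405),.012))
print(tri(S(290,356),T(403,230)))
"
```

```text
ring edge [  0.3 -66.3  65. ] [ -1.1 -74.8  65. ]
ring mid [ -0.  -72.8  65. ] [ -0.6 -79.7  65. ]
bar tip top-silh [-1.5 -7.6 65. ] sleeve start scene [   1.5 -165.4   65. ] [   0.9 -171.9   65. ]
face edge scene [-30.3   2.6  95. ] [35.6  2.1 95. ]
face edge top [35.1  1.7 95. ] [-33.9   1.   95. ]
housing rear [-32.7  94.5  95. ] [34.6 90.8 95. ] [34.7 90.1 95. ]
plate [  39.1 -213.7   12. ] [ -42.7 -215.2   12. ]
(array([0.62299479, 0.07018897, 0.06995681]), np.float64(0.006848174709635414))
```

The ring edge reads -66 mm in the scene view and -75 mm in the top view, which disagree. I recheck with a subpixel yellow centroid.

```bash
cat > ring.py <<'E'
import sys
from h import *
from scipy.optimize import least_squares
tag=sys.argv[1]
for n,f,(x0,y0,x1,y1) in(("scene","s",(285,195,325,235)),("top","t",(235,135,285,170))):
    i=cv2.imread(f"pics/{f}_{tag}.png")[y0:y1,x0:x1].astype(float)
    w=np.clip(np.minimum(i[...,1],i[...,2])-i[...,0]-50,0,None); w[w<15]=0
    w[(i[...,2]-i[...,1])>60]=0
    ys,xs=np.mgrid[y0:y1,x0:x1]; c=np.array([(w*xs).sum(),(w*ys).sum()])/w.sum()
    C=get_calibration(n)["xyz"]
    def mp(x,y):
        a=np.linspace(0,2*np.pi,721); P=[];W=[]
        for t in a:
            nn=bx*np.cos(t)+np.array([0,0,1])*np.sin(t); p=br(x,y,.065)+.014*nn; v=(C-p); k=nn@v/np.linalg.norm(v)
            if k>0: P.append(proj(n,p));W.append(k)
        return np.average(P,axis=0,weights=W)
    r=least_squares(lambda q:mp(*q)-c,[0,-.08])
    print(n,"px",c,"n",(w>0).sum(),"ring mid x,y mm",r.x*1000,"edge y",r.x[1]*1000+5)
E
python3 ring.py h
```

```text
Traceback (most recent call last):
  File "ring.py", line 17, in <module>
    r=least_squares(lambda q:mp(*q)-c,[0,-.08])
  File "ring.py", line 17, in <lambda>
    r=least_squares(lambda q:mp(*q)-c,[0,-.08])
                             ~~^^^^
  File "ring.py", line 15, in mp
    if k>0: P.append(proj(n,p));W.append(k)
                     ~~~~^^^^^
  File "h.py", line 11, in proj
    c,M=cam(n); q=M.T@(np.asarray(p)-c["xyz"]); return np.array([c["cx"]+c["fx"]*q[0]/-q[2],c["cy"]-c["fy"]*q[1]/-q[2]])
        ~~~^^^
  File "h.py", line 5, in cam
    c=get_calibration(n); q=c["orientation"]; return c,R.from_quat([q[1],q[2],q[3],q[0]]).as_matrix()
ValueError: time passes only in moves, steps and waits
```

```bash
sed -i 's/^def cam(n):/import functools\n@functools.lru_cache\ndef cam(n):/' h.py
cat > ring.py <<'E'
import sys
from h import *
tag=sys.argv[1]
for n,f,(x0,y0,x1,y1) in(("scene","s",(285,190,330,235)),("top","t",(225,135,285,170))):
    i=cv2.imread(f"pics/{f}_{tag}.png")[y0:y1,x0:x1].astype(float)
    w=np.clip(np.minimum(i[...,1],i[...,2])-i[...,0]-50,0,None); w[(i[...,2]-i[...,1])>60]=0; w[w<15]=0
    ys,xs=np.mgrid[y0:y1,x0:x1]; c=np.array([(w*xs).sum(),(w*ys).sum()])/w.sum()
    v=cam(n)[0]["xyz"]-br(0,-.07,.065); v=np.array([v@bx,v[2]]); v/=np.linalg.norm(v)
    b=tob(onz(n,*c,.065+.011*v[1]))*1000
    print(n,"px",c,"n",(w>0).sum(),"ring mid x %.1f y %.1f edge y %.1f"%(b[0]-11*v[0],b[1],b[1]+5), 'camdir',v)
E
python3 ring.py h
python3 -c "
import cv2;s=cv2.imread('pics/s_h.png');print(s[222:232,294:306].tolist())" | head -c 1500
```

```text
scene px [299.55608309 224.14302671] n 24 ring mid x -2.6 y -76.1 edge y -71.1 camdir [0.35351932 0.93542722]
top px [260.47044335 154.97229064] n 21 ring mid x 0.4 y -79.5 edge y -74.5 camdir [-0.27673602  0.96094598]
[[[41, 71, 94], [45, 84, 88], [39, 119, 134], [49, 160, 187], [87, 183, 212], [137, 191, 217], [173, 193, 211], [189, 192, 203], [191, 190, 199], [183, 184, 192], [177, 178, 188], [166, 167, 177]], [[51, 77, 81], [67, 117, 125], [63, 158, 185], [39, 186, 220], [0, 198, 232], [45, 201, 234], [115, 199, 228], [162, 194, 214], [180, 185, 198], [179, 177, 187], [170, 168, 178], [158, 159, 169]], [[96, 106, 104], [130, 148, 158], [146, 178, 196], [134, 191, 216], [89, 197, 228], [11, 200, 235], [12, 200, 235], [89, 193, 224], [144, 182, 206], [166, 172, 185], [160, 160, 169], [146, 147, 156]], [[144, 145, 151], [172, 172, 182], [184, 185, 196], [184, 188, 202], [168, 190, 209], [121, 193, 221], [37, 192, 228], [0, 189, 225], [84, 179, 210], [134, 165, 185], [146, 149, 159], [131, 131, 138]], [[171, 171, 181], [183, 183, 193], [188, 188, 197], [192, 190, 199], [191, 190, 200], [170, 186, 203], [125, 185, 212], [39, 183, 217], [23, 172, 207], [99, 159, 183], [124, 134, 147], [118, 117, 125]], [[181, 182, 193], [187, 189, 199], [189, 191, 201], [190, 191, 201], [187, 186, 195], [179, 180, 190], [153, 175, 192], [94, 170, 199], [14, 159, 195], [58, 144, 173], [98, 122, 138], [111, 111, 119]], [[186, 187, 198], [188, 190, 201], [190, 191, 202], [185, 186, 197], [179, 179, 189], [173, 172, 181], [161, 164, 176], [122, 153, 173], [52, 138, 168], [57, 124, 150], [98, 114, 127], [112, 113, 121]], [[188, 190, 200], [190, 191, 202], [186, 187, 198], [178, 180, 190], [173, 174, 184], [163, 16
```

Both views now put the ring edge at about -73 mm (-71 and -74.5), with the face at about +2 mm in my frame. The slide is therefore about 75 mm. I regrip the bar behind its centre, between the rests, and slide.

```bash
python3 -c "
from h import *
togo(br(-.0016,-.141,.2),np.degrees(YAW))"
```

```text
t 9.5 pos [0.5261 0.2563 0.2284] -> t [-233.3  128.1   28.6] a [ 0.36 -0.15  0.01] dist 268 F [ 0.1 -1.1  0.6]
```

Request:
{"method": "jog_arm", "body": {"series": [{"tx":-35,"ty":15,"tz":0,"ax":0,"ay":0,"az":0},{"tx":-72,"ty":33,"tz":0,"ax":0,"ay":0,"az":0},{"tx":-108,"ty":52,"tz":0,"ax":0,"ay":0,"az":0},{"tx":-144,"ty":72,"tz":0,"ax":0,"ay":0,"az":0},{"tx":-180,"ty":92,"tz":0,"ax":0,"ay":0,"az":0}]}}

```text
time_s: 9.9
ee_pos: [0.5831, 0.0602, 0.2288]
eef_rot: [0.002, 0.77, 0.638, 0.003]
contact_force: [0.9, 0.1, 0.6]
opening: 0.595
```

```bash
python3 -c "
from h import *
togo(br(-.0016,-.141,.12),np.degrees(YAW))"
```

```text
t 9.9 pos [0.5831 0.0602 0.2288] -> t [-51.4  34.9 108.9] a [ 0.39 -0.15  0.02] dist 125 F [0.9 0.1 0.6]
```

Request:
{"method": "jog_arm", "body": {"series": [{"tx":-25,"ty":17,"tz":10,"ax":0,"ay":0,"az":0},{"tx":-51,"ty":35,"tz":25,"ax":0,"ay":0,"az":0},{"tx":-51,"ty":35,"tz":60,"ax":0,"ay":0,"az":0},{"tx":-51,"ty":35,"tz":95,"ax":0,"ay":0,"az":0},{"tx":-51,"ty":35,"tz":95,"ax":0,"ay":0,"az":0}]}}

```text
time_s: 10.32
ee_pos: [0.6035, 0.0026, 0.1255]
eef_rot: [-0.003, 0.771, 0.637, -0.002]
contact_force: [-2.2, 0.1, -1.4]
opening: 0.598
```

Request:
{"method": "jog_arm", "body": {"series": [{"tx":0,"ty":0,"tz":0,"ax":0,"ay":0,"az":0}]}}

```text
time_s: 10.4
ee_pos: [0.6031, 0.0021, 0.125]
eef_rot: [-0.004, 0.771, 0.637, -0.003]
contact_force: [0.4, 1.0, 0.4]
opening: 0.6
```

```bash
python3 -c "
from h import *
togo(br(-.0016,-.141,.049),np.degrees(YAW))"
```

```text
t 10.4 pos [0.6031 0.0021 0.125 ] -> t [ 2.2  5.9 76. ] a [-0.53 -0.04 -0.13] dist 76 F [0.4 1.  0.4]
```

Request:
{"method": "jog_arm", "body": {"series": [{"tx":2,"ty":5,"tz":10,"ax":0,"ay":0,"az":0},{"tx":2,"ty":6,"tz":35,"ax":0,"ay":0,"az":0},{"tx":2,"ty":6,"tz":60,"ax":0,"ay":0,"az":0},{"tx":2,"ty":6,"tz":73,"ax":0,"ay":0,"az":0},{"tx":2,"ty":6,"tz":74,"ax":0,"ay":0,"az":0}]}}

```text
time_s: 10.82
ee_pos: [0.6073, 0.0035, 0.0488]
eef_rot: [-0.005, 0.771, 0.637, -0.004]
contact_force: [-1.7, -0.4, -0.3]
opening: 0.601
```

```bash
python3 -c "
from h import *
togo(br(-.0016,-.141,.049),np.degrees(YAW))"
```

```text
t 10.8 pos [0.6073 0.0035 0.0488] -> t [-0.   1.3 -0.2] a [-0.75 -0.01 -0.09] dist 1 F [-1.7 -0.4 -0.3]
```

Request:
{"method": "jog_arm", "body": {"series": [{"tx":0,"ty":1,"tz":0,"ax":-0.5,"ay":0,"az":0},{"tx":0,"ty":1,"tz":0,"ax":-0.5,"ay":0,"az":0},{"tx":0,"ty":1,"tz":0,"ax":-0.5,"ay":0,"az":0},{"tx":0,"ty":1,"tz":0,"ax":-0.5,"ay":0,"az":0}], "gripper": 0.25, "grip_force": 25}}

```text
time_s: 11.15
ee_pos: [0.6087, 0.0037, 0.0505]
eef_rot: [-0.002, 0.771, 0.637, -0.001]
contact_force: [-4.4, 1.1, 3.1]
opening: 0.319
```

```bash
python3 -c "
from h import *
togo(br(-.0016,-.066,.049),np.degrees(YAW))"
```

```text
t 11.2 pos [0.6087 0.0037 0.0505] -> t [74.6 -0.1  1.5] a [-0.21 -0.04 -0.08] dist 75 F [-4.4  1.1  3.1]
```

Request:
{"method": "jog_arm", "body": {"series": [{"tx":7,"ty":-0.5,"tz":0,"ax":0,"ay":0,"az":0},{"tx":14,"ty":-0.5,"tz":0,"ax":0,"ay":0,"az":0},{"tx":21,"ty":-0.5,"tz":0,"ax":0,"ay":0,"az":0},{"tx":28,"ty":-0.5,"tz":0,"ax":0,"ay":0,"az":0},{"tx":34,"ty":-0.5,"tz":0,"ax":0,"ay":0,"az":0}]}}

```text
time_s: 11.57
ee_pos: [0.6152, 0.038, 0.0507]
eef_rot: [-0.001, 0.771, 0.637, -0.0]
contact_force: [1.8, -1.6, -2.9]
opening: 0.32
```

```bash
python3 -c "
from h import *
print(tob(read_state()['ee_pos']));togo(br(-.0016,-.066,.049),np.degrees(YAW))"
```

```text
[-0.00153078 -0.10565743  0.05065028]
t 11.6 pos [0.6152 0.038  0.0507] -> t [39.7 -0.1  1.7] a [-0.14 -0.04 -0.07] dist 40 F [ 1.8 -1.6 -2.9]
```

Forces are low (about 3 N), so the end has entered the bore cleanly. I continue another 36 mm and leave a few millimetres to correct by sight.

Request:
{"method": "jog_arm", "body": {"series": [{"tx":8,"ty":0,"tz":0,"ax":0,"ay":0,"az":0},{"tx":16,"ty":0,"tz":0.5,"ax":0,"ay":0,"az":0},{"tx":24,"ty":0,"tz":0.5,"ax":0,"ay":0,"az":0},{"tx":31,"ty":0,"tz":0.5,"ax":0,"ay":0,"az":0},{"tx":36,"ty":0,"tz":0.5,"ax":0,"ay":0,"az":0}]}}

```text
time_s: 11.98
ee_pos: [0.6225, 0.0742, 0.0505]
eef_rot: [-0.001, 0.771, 0.637, -0.0]
contact_force: [0.3, -2.3, -0.5]
opening: 0.316
```

Request:
{"method": "jog_arm", "body": {"series": [{"tx":0,"ty":0,"tz":0,"ax":0,"ay":0,"az":0}]}}

```text
time_s: 12.07
ee_pos: [0.6227, 0.0751, 0.0506]
eef_rot: [-0.001, 0.77, 0.638, -0.0]
contact_force: [-0.1, -3.3, -1.3]
opening: 0.317
```

```bash
python3 shot.py i 280 170 70 70 205 120 100 70; python3 -c "
from h import *
print(tob(read_state()['ee_pos']));togo(br(-.0016,-.066,.049),np.degrees(YAW))"
```

```text
[-0.00116711 -0.06787598  0.05050759]
t 12.2 pos [0.6227 0.075  0.0505] -> t [ 1.9 -0.4  1.5] a [-0.08 -0.11 -0.03] dist 2 F [ 0.6  1.5 -0.8]
```

View pics/v_i.png

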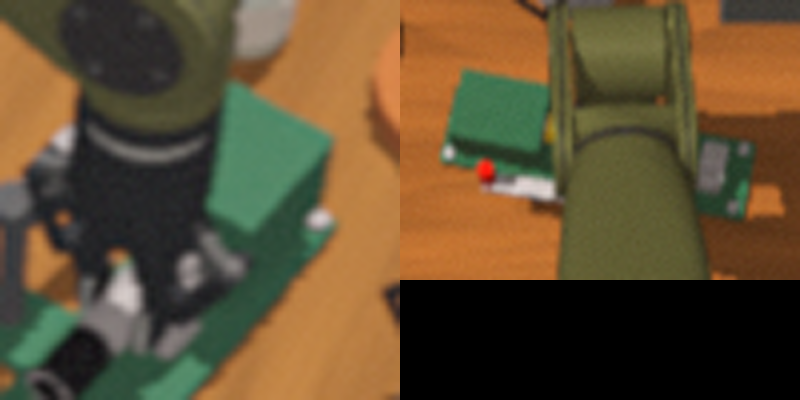

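The top view shows the ring right at the housing face (crop (550,128)). I nudge 2 mm, release and back off to check.

Request:
{"method": "jog_arm", "body": {"series": [{"tx":2,"ty":0,"tz":0,"ax":0,"ay":0,"az":0},{"tx":2,"ty":0,"tz":0,"ax":0,"ay":0,"az":0}]}}

```text
time_s: 12.33
ee_pos: [0.6231, 0.0771, 0.0505]
eef_rot: [-0.001, 0.771, 0.637, 0.0]
contact_force: [-0.3, 0.0, -0.2]
opening: 0.318
```

Request:
{"method": "jog_arm", "body": {"series": [{"tx":0,"ty":0,"tz":0,"ax":0,"ay":0,"az":0},{"tx":0,"ty":0,"tz":0,"ax":0,"ay":0,"az":0},{"tx":0,"ty":0,"tz":0,"ax":0,"ay":0,"az":0}], "gripper": 0.55}}

```text
time_s: 12.58
ee_pos: [0.6247, 0.0769, 0.0519]
eef_rot: [-0.0, 0.771, 0.637, 0.002]
contact_force: [2.7, -1.1, 3.0]
opening: 0.55
```

Request:
{"method": "jog_arm", "body": {"series": [{"tx":0,"ty":0,"tz":-30,"ax":0,"ay":0,"az":0},{"tx":0,"ty":0,"tz":-70,"ax":0,"ay":0,"az":0},{"tx":0,"ty":0,"tz":-110,"ax":0,"ay":0,"az":0},{"tx":0,"ty":-10,"tz":-150,"ax":0,"ay":0,"az":0},{"tx":15,"ty":-35,"tz":-170,"ax":0,"ay":0,"az":0}]}}

```text
time_s: 13.0
ee_pos: [0.5955, 0.0962, 0.2283]
eef_rot: [0.003, 0.772, 0.636, 0.005]
contact_force: [0.4, -0.0, 0.5]
opening: 0.545
```

Request:
{"method": "jog_arm", "body": {"series": [{"tx":35,"ty":-20,"tz":0,"ax":0,"ay":0,"az":0},{"tx":72,"ty":-37,"tz":0,"ax":0,"ay":0,"az":0},{"tx":110,"ty":-55,"tz":0,"ax":0,"ay":0,"az":0},{"tx":150,"ty":-70,"tz":0,"ax":0,"ay":0,"az":0},{"tx":185,"ty":-85,"tz":0,"ax":0,"ay":0,"az":0}]}}

```text
time_s: 13.42
ee_pos: [0.5462, 0.2959, 0.2284]
eef_rot: [0.002, 0.772, 0.636, 0.005]
contact_force: [1.5, -0.6, -0.6]
opening: 0.549
```

```bash
python3 shot.py j 260 170 80 100 205 120 100 70; python3 ring.py j; python3 -c "
import cv2
s=cv2.imread('pics/s_j.png')[180:240,280:340]; t=cv2.imread('pics/t_j.png')[130:170,215:295]
cv2.imwrite('pics/js.png',cv2.resize(s,None,fx=10,fy=10,interpolation=cv2.INTER_CUBIC))
cv2.imwrite('pics/jt.png',cv2.resize(t,None,fx=10,fy=10,interpolation=cv2.INTER_CUBIC))"
```

```text
scene px [312.80349794 209.69444444] n 21 ring mid x -2.5 y -1.7 edge y 3.3 camdir [0.35351932 0.93542722]
top px [242.29885057 151.06206897] n 16 ring mid x 2.4 y -5.3 edge y -0.3 camdir [-0.27673602  0.96094598]
```

View pics/js.png

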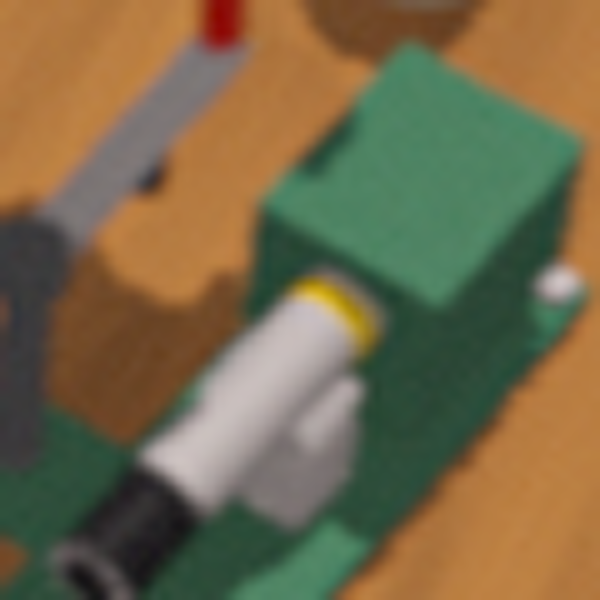

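View pics/jt.png

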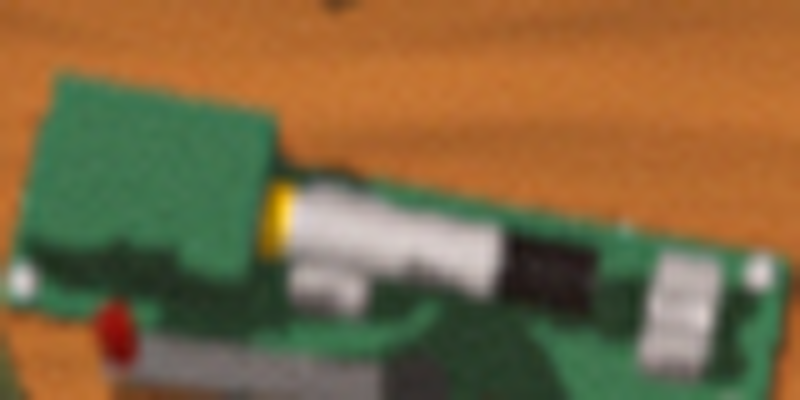

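The scene view shows the ring just outside the face with a thin grey sliver beyond it. I measure that sliver along the bar.

```bash
python3 -c "
from h import *
for tag,n in (('j','scene'),('j','top')):
    i=cv2.imread('pics/%s_%s.png'%(n[0],tag))
    v=cam(n)[0]['xyz']-br(0,0,.065); 
    for al in ((60,75,90,105) if n=='scene' else (75,90,105)):
        a=np.radians(al); print(n,'surface angle',al)
        for y in range(-24,15,2):
            p=br(.014*np.cos(a),y/1000,.065+.014*np.sin(a)); u=proj(n,p)
            c=cv2.getRectSubPix(i,(1,1),(float(u[0]),float(u[1])))[0,0]; print(y,c.tolist(),end=' ')
        print()
"
```

```text
scene surface angle 60
-24 [179, 181, 190] -22 [179, 181, 190] -20 [179, 180, 190] -18 [180, 180, 190] -16 [181, 180, 190] -14 [179, 181, 191] -12 [174, 183, 194] -10 [160, 183, 199] -8 [131, 178, 201] -6 [92, 170, 199] -4 [48, 156, 187] -2 [29, 141, 172] 0 [40, 128, 156] 2 [65, 119, 141] 4 [79, 110, 122] 6 [78, 97, 99] 8 [71, 84, 75] 10 [62, 75, 55] 12 [60, 77, 47] 14 [64, 85, 46] 
scene surface angle 75
-24 [186, 187, 198] -22 [186, 188, 198] -20 [187, 188, 198] -18 [188, 188, 198] -16 [190, 188, 199] -14 [187, 188, 199] -12 [181, 189, 202] -10 [170, 190, 207] -8 [132, 186, 209] -6 [88, 179, 208] -4 [48, 166, 198] -2 [36, 147, 178] 0 [44, 130, 158] 2 [66, 117, 138] 4 [78, 107, 118] 6 [79, 95, 96] 8 [71, 85, 74] 10 [62, 79, 55] 12 [61, 82, 48] 14 [71, 96, 54] 
scene surface angle 90
-24 [186, 188, 199] -22 [186, 188, 198] -20 [188, 188, 198] -18 [189, 189, 199] -16 [190, 189, 199] -14 [190, 189, 199] -12 [182, 189, 202] -10 [167, 189, 207] -8 [137, 188, 212] -6 [88, 183, 213] -4 [41, 172, 206] -2 [30, 153, 187] 0 [47, 135, 163] 2 [71, 119, 142] 4 [80, 107, 120] 6 [81, 96, 97] 8 [74,
[... 901 characters left out ...]
 198, 208] -18 [200, 200, 209] -16 [201, 201, 211] -14 [193, 205, 219] -12 [180, 208, 228] -10 [127, 205, 236] -8 [73, 202, 243] -6 [37, 169, 212] -4 [2, 136, 180] -2 [19, 118, 148] 0 [37, 100, 115] 2 [54, 101, 91] 4 [70, 105, 68] 6 [76, 110, 63] 8 [81, 115, 60] 10 [82, 118, 62] 12 [82, 120, 64] 14 [81, 119, 63] 
top surface angle 105
-24 [193, 195, 206] -22 [195, 196, 207] -20 [197, 197, 208] -18 [199, 198, 208] -16 [198, 201, 211] -14 [192, 204, 219] -12 [168, 205, 227] -10 [120, 203, 235] -8 [74, 190, 229] -6 [33, 159, 201] -4 [11, 133, 173] -2 [22, 116, 146] 0 [37, 103, 119] 2 [56, 103, 92] 4 [71, 105, 72] 6 [76, 111, 64] 8 [79, 115, 59] 10 [81, 117, 61] 12 [81, 118, 62] 14 [79, 117, 61]
```

Both views agree the ring's near edge is flush within about 1–2 mm. In the top view the full 10 mm of yellow is visible with no steel before the face, and in the scene view about 4 mm of visible steel minus about 2 mm of see-in leaves about 2 mm. That is within the 5 mm tolerance. Next I close the keeper.

```bash
python3 -c "
from h import *
for (u,v) in ((118,330),(115,315)):
    pass
i=cv2.imread('pics/t_j.png').astype(int); c=i[155:175,218:235]; m=(c[...,2]>110)&(c[...,1]<60); ys,xs=np.nonzero(m); u=(xs.mean()+218,ys.mean()+155)
i=cv2.imread('pics/s_j.png').astype(int); c=i[165:195,290:315]; m=(c[...,2]>110)&(c[...,1]<60); ys,xs=np.nonzero(m); w=(xs.mean()+290,ys.mean()+165)
print(u,w,onz('top',*u,.145),tri(w,u),onz('scene',*w,.133))
togo(pin(1.65,.23),-52)"
```

```text
(np.float64(226.0), np.float64(163.0)) (np.float64(302.1463414634146), np.float64(178.390243902439)) [0.56689154 0.19624317 0.145     ] (array([0.57012646, 0.1971371 , 0.13390738]), np.float64(0.0006424484714470589)) [0.57007062 0.19823505 0.133     ]
t 13.5 pos [0.5452 0.2988 0.2281] -> t [-97.9  39.9  -2.1] a [ 0.34 -0.5  41.33] dist 106 F [-0.1 -0.7 -0.4]
```

Request:
{"method": "jog_arm", "body": {"series": [{"tx":-20,"ty":8,"tz":0,"ax":0,"ay":0,"az":7},{"tx":-40,"ty":16,"tz":0,"ax":0,"ay":0,"az":14},{"tx":-60,"ty":24,"tz":0,"ax":0,"ay":0,"az":21},{"tx":-80,"ty":32,"tz":0,"ax":0,"ay":0,"az":28},{"tx":-97,"ty":42,"tz":0,"ax":0,"ay":0,"az":35}], "gripper": 0.42}}

```text
time_s: 13.93
ee_pos: [0.568, 0.1942, 0.2276]
eef_rot: [-0.0, 0.927, 0.374, 0.005]
contact_force: [-0.2, -0.3, -0.8]
opening: 0.423
```

```bash
python3 -c "
from h import *
togo([.569,.197,.2],-52)"
```

```text
t 13.9 pos [0.568  0.1942 0.2276] -> t [ 2.5 -1.4 27.7] a [ 0.13 -0.5   5.97] dist 28 F [-0.2 -0.3 -0.8]
```

Request:
{"method": "jog_arm", "body": {"series": [{"tx":2.5,"ty":-1,"tz":10,"ax":0,"ay":-0.5,"az":6},{"tx":2.5,"ty":-1,"tz":40,"ax":0,"ay":-0.5,"az":6},{"tx":2.5,"ty":-1,"tz":52,"ax":0,"ay":-0.5,"az":6},{"tx":2.5,"ty":-1,"tz":52,"ax":0,"ay":-0.5,"az":6}]}}

```text
time_s: 14.27
ee_pos: [0.5666, 0.1956, 0.1708]
eef_rot: [0.001, 0.946, 0.325, -0.004]
contact_force: [-0.6, 0.3, -0.7]
opening: 0.421
```

```bash
python3 shot.py k 270 150 60 60 200 110 110 110; python3 -c "
from h import *
togo([.569,.197,.123],-52)"
```

```text
t 14.4 pos [0.5689 0.1966 0.175 ] -> t [ 0.4 -0.3 52. ] a [ 0.07  0.1  -0.02] dist 52 F [ 0.1 -0.7  1.3]
```

View pics/v_k.png

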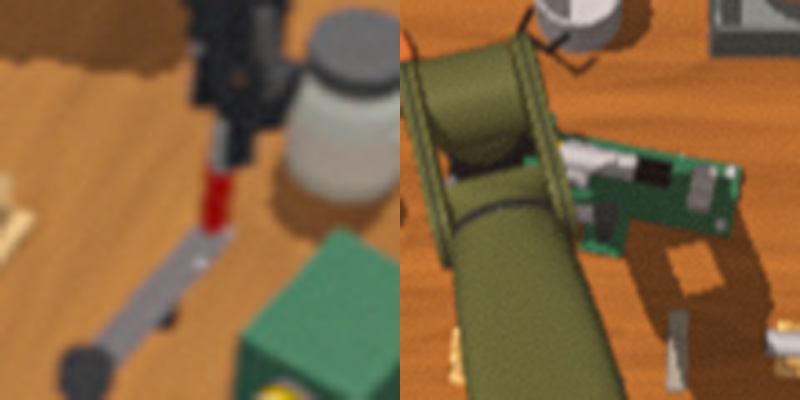

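The gripper is directly over the pin (crop (215,195)), with the fingers either side of it. I descend around it.

Request:
{"method": "jog_arm", "body": {"series": [{"tx":0,"ty":0,"tz":25,"ax":0,"ay":0,"az":0},{"tx":0,"ty":0,"tz":47,"ax":0,"ay":0,"az":0},{"tx":0,"ty":0,"tz":49,"ax":0,"ay":0,"az":0},{"tx":0,"ty":0,"tz":49,"ax":0,"ay":0,"az":0}]}}

```text
time_s: 14.7
ee_pos: [0.5684, 0.1966, 0.1258]
eef_rot: [0.001, 0.946, 0.326, -0.001]
contact_force: [0.4, 0.7, 0.9]
opening: 0.42
```

```bash
python3 -c "
from h import *
for th in (1.6,1.3,1.,.75,.5,.25,0): print(th,end=' ');togo(pin(th,.124),-52)"
```

```text
1.6 t 14.7 pos [0.5684 0.1966 0.1258] -> t [1.5 3.8 1.8] a [0.03 0.19 0.  ] dist 5 F [0.4 0.7 0.9]
1.3 t 14.7 pos [0.5684 0.1966 0.1258] -> t [20.9 32.2  1.8] a [0.03 0.19 0.  ] dist 38 F [0.4 0.7 0.9]
1.0 t 14.7 pos [0.5684 0.1966 0.1258] -> t [31.  65.1  1.8] a [0.03 0.19 0.  ] dist 72 F [0.4 0.7 0.9]
0.75 t 14.7 pos [0.5684 0.1966 0.1258] -> t [31.7 93.8  1.8] a [0.03 0.19 0.  ] dist 99 F [0.4 0.7 0.9]
0.5 t 14.7 pos [0.5684 0.1966 0.1258] -> t [ 25.2 121.7   1.8] a [0.03 0.19 0.  ] dist 124 F [0.4 0.7 0.9]
0.25 t 14.7 pos [0.5684 0.1966 0.1258] -> t [ 12.1 147.2   1.9] a [0.03 0.19 0.  ] dist 148 F [0.4 0.7 0.9]
0 t 14.7 pos [0.5684 0.1966 0.1258] -> t [ -7.  168.6   2. ] a [0.03 0.19 0.  ] dist 169 F [0.4 0.7 0.9]
```

Request:
{"method": "jog_arm", "body": {"series": [{"tx":10,"ty":18,"tz":1,"ax":0,"ay":0,"az":0},{"tx":21,"ty":36,"tz":1,"ax":0,"ay":0,"az":0},{"tx":27,"ty":54,"tz":1,"ax":0,"ay":0,"az":0},{"tx":31,"ty":73,"tz":1,"ax":0,"ay":0,"az":0},{"tx":32,"ty":92,"tz":1,"ax":0,"ay":0,"az":0}]}}

```text
time_s: 15.12
ee_pos: [0.6527, 0.1445, 0.128]
eef_rot: [0.001, 0.945, 0.326, 0.001]
contact_force: [-0.5, 1.3, -0.3]
opening: 0.423
```

```bash
python3 -c "
from h import *
for th in (.75,.5,.25,.1,0): print(th,end=' ');togo(pin(th,.124),-52)"
```

```text
0.75 t 15.1 pos [0.6527 0.1445 0.128 ] -> t [-2.7  0.8  4. ] a [ 0.11 -0.08  0.07] dist 5 F [-0.5  1.3 -0.3]
0.5 t 15.1 pos [0.6527 0.1445 0.128 ] -> t [-9.2 28.7  4.1] a [ 0.11 -0.08  0.07] dist 30 F [-0.5  1.3 -0.3]
0.25 t 15.1 pos [0.6527 0.1445 0.128 ] -> t [-22.4  54.2   4.1] a [ 0.11 -0.08  0.07] dist 59 F [-0.5  1.3 -0.3]
0.1 t 15.1 pos [0.6527 0.1445 0.128 ] -> t [-33.2  67.6   4.1] a [ 0.11 -0.08  0.07] dist 75 F [-0.5  1.3 -0.3]
0 t 15.1 pos [0.6527 0.1445 0.128 ] -> t [-41.5  75.6   4.1] a [ 0.11 -0.08  0.07] dist 86 F [-0.5  1.3 -0.3]
```

Request:
{"method": "jog_arm", "body": {"series": [{"tx":-6,"ty":18,"tz":3,"ax":0,"ay":0,"az":0},{"tx":-12,"ty":38,"tz":3,"ax":0,"ay":0,"az":0},{"tx":-22,"ty":56,"tz":3,"ax":0,"ay":0,"az":0},{"tx":-32,"ty":71,"tz":3,"ax":0,"ay":0,"az":0},{"tx":-39,"ty":80,"tz":3,"ax":0,"ay":0,"az":0}]}}

```text
time_s: 15.53
ee_pos: [0.6723, 0.0556, 0.1272]
eef_rot: [0.001, 0.946, 0.326, 0.002]
contact_force: [-1.7, 1.4, 2.1]
opening: 0.424
```

Request:
{"method": "jog_arm", "body": {"series": [{"tx":-1,"ty":2,"tz":0,"ax":0,"ay":0,"az":0},{"tx":-1,"ty":3,"tz":0,"ax":0,"ay":0,"az":0}]}}

```text
time_s: 15.7
ee_pos: [0.6723, 0.0525, 0.1275]
eef_rot: [-0.0, 0.946, 0.325, 0.001]
contact_force: [-6.0, 3.5, 1.7]
opening: 0.422
```

```bash
python3 shot.py l 260 160 90 90 200 110 110 110; python3 -c "
from h import *
for th in (.1,0): print(th,end=' ');togo(pin(th,.124),-52)"
```

```text
0.1 t 15.8 pos [0.6727 0.0528 0.1275] -> t [  7.6 -16.9   3.5] a [ 0.1  -0.08  0.01] dist 19 F [-2.9  0.9  0.3]
0 t 15.8 pos [0.6727 0.0528 0.1275] -> t [-0.6 -8.9  3.5] a [ 0.1  -0.08  0.01] dist 10 F [-2.9  0.9  0.3]
```

View pics/v_l.png

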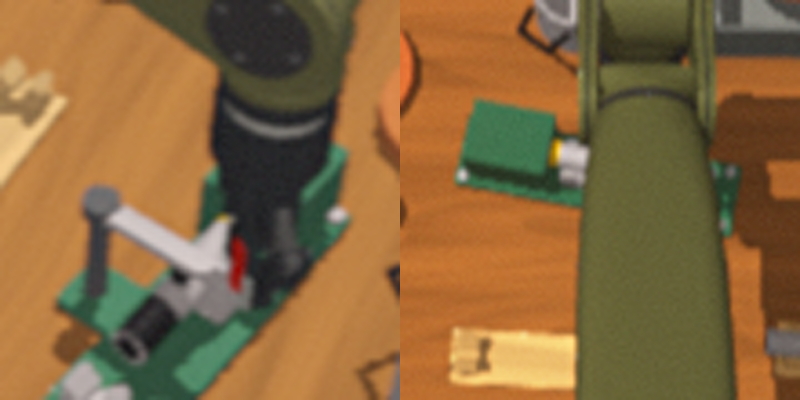

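The keeper lies across the bar, and the 6 N reading suggests it is at its stop. I centre the gap, retreat and check.

Request:
{"method": "jog_arm", "body": {"series": [{"tx":0,"ty":-7,"tz":0,"ax":0,"ay":0,"az":0},{"tx":0,"ty":-8,"tz":-30,"ax":0,"ay":0,"az":0},{"tx":0,"ty":-8,"tz":-65,"ax":0,"ay":0,"az":0},{"tx":0,"ty":-8,"tz":-100,"ax":0,"ay":0,"az":0},{"tx":0,"ty":-30,"tz":-120,"ax":0,"ay":0,"az":0}]}}

```text
time_s: 16.22
ee_pos: [0.6568, 0.0753, 0.2533]
eef_rot: [0.003, 0.946, 0.325, 0.005]
contact_force: [-0.2, 0.1, 1.3]
opening: 0.417
```

Request:
{"method": "jog_arm", "body": {"series": [{"tx":10,"ty":-38,"tz":0,"ax":0,"ay":0,"az":0},{"tx":10,"ty":-76,"tz":0,"ax":0,"ay":0,"az":0},{"tx":10,"ty":-114,"tz":0,"ax":0,"ay":0,"az":0},{"tx":10,"ty":-152,"tz":0,"ax":0,"ay":0,"az":0},{"tx":10,"ty":-190,"tz":0,"ax":0,"ay":0,"az":0}]}}

```text
time_s: 16.63
ee_pos: [0.547, 0.2332, 0.2529]
eef_rot: [0.003, 0.946, 0.325, 0.007]
contact_force: [-0.3, 0.9, -0.7]
opening: 0.42
```

Request:
{"method": "jog_arm", "body": {"series": [{"tx":0,"ty":-30,"tz":0,"ax":0,"ay":0,"az":0},{"tx":0,"ty":-50,"tz":0,"ax":0,"ay":0,"az":0},{"tx":0,"ty":-60,"tz":0,"ax":0,"ay":0,"az":0},{"tx":0,"ty":-60,"tz":0,"ax":0,"ay":0,"az":0}]}}

```text
time_s: 16.97
ee_pos: [0.5091, 0.2824, 0.2532]
eef_rot: [0.003, 0.945, 0.326, 0.007]
contact_force: [1.3, -0.9, -0.6]
opening: 0.422
```

```bash
python3 shot.py m 260 160 90 90 205 115 100 70; python3 ring.py m; python3 -c "
from h import *
i=cv2.imread('pics/t_m.png').astype(int); c=i[120:165,225:300]; m=(c[...,2]>110)&(c[...,1]<60); ys,xs=np.nonzero(m); u=(xs.mean()+225,ys.mean()+120)
i=cv2.imread('pics/s_m.png').astype(int); c=i[190:240,290:340]; m=(c[...,2]>110)&(c[...,1]<60); ys,xs=np.nonzero(m); w=(xs.mean()+290,ys.mean()+190)
p,e=tri(w,u); b=tob(p); print(p,e,'keeper',np.arctan2(b[1]+.075,b[0]+.07), np.hypot(b[1]+.075,b[0]+.07))
"
```

```text
scene px [312.64240102 209.39335888] n 15 ring mid x -3.6 y -0.9 edge y 4.1 camdir [0.35351932 0.93542722]
top px [242.29005848 151.07836257] n 16 ring mid x 2.3 y -5.2 edge y -0.2 camdir [-0.27673602  0.96094598]
[0.66848144 0.06078695 0.13399718] 0.0024517373575365375 keeper 0.014473088395644691 0.1165149577121747
```

View pics/v_m.png

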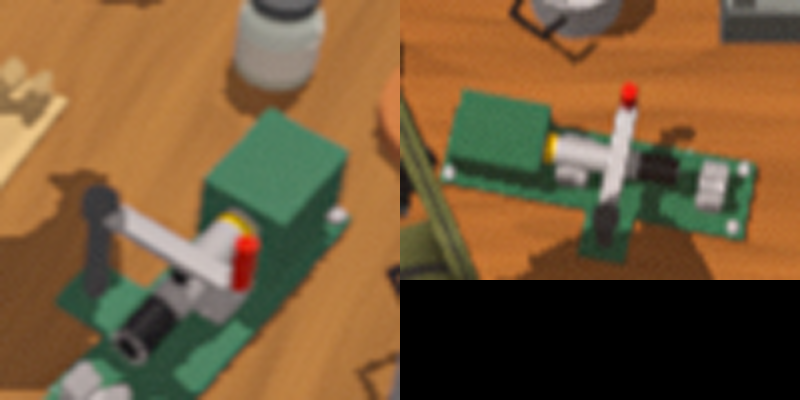

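The keeper reads 0.01 rad. The ring sits at the face and its top-view position is unchanged (242.3,151.1). The arm is clear of everything, so I hand in.

```bash
python3 -c "
from bench import *
print(job_done())"
```

```text
the job is handed in; nothing more can be done
None
```

I swung the keeper open by its pin to about 1.6 rad and laid the ringed bar in both V-rests with the ring edge about 73 mm before the mouth. I let go of it, gripped it again behind its centre and slid it 75 mm into the bore. Then I released it, closed the keeper and handed in at about 17 s with the arm clear.

- **Keeper:** it measured 0.01 rad at the end.
- **Ring edge:** it was within about 1–2 mm of flush, with all the yellow outside the face. The bar did not move in the top view while the keeper closed.
- **View disagreement:** the two cameras differed by 3–4 mm on the ring's absolute position. The last scene reading was +4.1 mm and the top reading -0.2 mm, with the face at about +2 mm. The pin partly hid the ring in that last scene picture. I relied on the ring's position relative to the face in both views and on the distance slid.
- **Other items:** I did not knowingly touch the other bar, the jar, the wrench or the stone stick, but I did not re-measure their positions.

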